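Fit the retaining ring on the grinder spindle

TASK

Fit the retaining ring on the spindle of the green workhead: take the ring pliers out of their wooden block, pick the ring up by its two lug holes, spread it no more than it takes to pass over the spindle's end, press it gently down on the sprung bearing and let it close fully into the groove so that it holds the bearing down. Then stand the pliers back upright in their block. Handle the ring with the pliers only, never force it, and leave the other things on the bench where they are.

Things in the scene. Friction and masses are not known exactly. Their poses are not given: they have to be found in the camera images.
- ring_center (a point): Retaining ring of dark spring steel, loose and flat on the bench, 62 mm across, 4 mm thick. This point: its centre at rest, 2 mm above its underside; x points to the middle of its gap, z up; it is fixed to the half at y > 0 and swings with it. Four tabs point inwards, 50 and 130 degrees either side of x, round a 46.4 mm circle; elsewhere the inside is 52.4 mm.
- ring_lugs (a point): Midway between the ring's two lug holes when at rest, on top of the ring (4 mm above its underside), 33 mm from the centre along x. The lugs are round, 11 mm; each has an upright through hole 6 mm wide. The hole centres lie at y = +9 and -9 mm from here. Spread by 0.28 rad they lie 17.5 mm either side, and 1.9 mm nearer the centre.
- ring_arm (a joint): How far the ring is spread, rad, 0 at rest: the angle between its halves, which swing apart evenly about the back of the ring (28.7 mm behind the centre). From 0.22 its tabs just clear the 50 mm spindle, 0.28 to 0.32 is ample, beyond 0.40 it is strained for good. Its spring closes it with 5 N at the lugs at rest, 10 N at 0.28; that pull on the pins carries it.
- pliers: External ring pliers, red handles, standing tips down in the wooden block; 0.23 kg. Origin on the pivot, 80 mm above the bench; z up along the handles; handles and tips lie side by side along y. Squeezing the handles parts the tips; a spring reopens them. The steel box joint (18 mm in x, 44 in y, underside 8 mm below the origin) rests on the block.
- pliers_grip (a point): Where to squeeze the pliers: midway between the red thumb swells (16 mm round, 22 mm long in x), 75 mm above the pivot; handle ends 27 mm higher. Over the swells 66 mm when free; 63 mm lines the pins up with the holes of the resting ring, 35 mm spreads the ring by about 0.28 rad, 28 mm by 0.40. Takes 8 N at first, some 22 N at 35 mm with the ring.
- pliers_tips (a point): Midway between the shoulders at the pliers' tips, 140 mm below point pliers_grip (stays so within 1 mm as they are squeezed). Shoulders 11 mm in x, 8 in y; under each a pin, 3.5 mm thick and 3.6 mm long, leaning out a little, goes into a lug hole with 1.25 mm of play until the shoulder sits on the lug. Pins 15 mm apart when free, 0.9 mm more per mm of squeeze.
- pliers_arm (a joint): Angle by which the pliers are squeezed, rad, 0 with the handles free; over the swells they measure 66 mm less 75 mm per rad.
- block: Fixed wooden block for the pliers, 90 mm (x) by 110 mm (y), 72 mm high; origin at the centre of its underside. A pocket in the middle of its top, 22 mm (x) by 36 mm (y), 66 mm deep, takes the tips; the box joint rests on the top with the pliers' y along the block's y, the pivot 80 mm above the block's origin.
- workhead: Fixed green grinder workhead on end: base 130 mm square, 14 mm high, round housing (96 mm) up to 70 mm, then the bearing and the upright steel spindle. Origin at the centre of the underside, z up the axis. Spindle 50 mm in diameter, tapering from 50 mm at 101 mm to 44 mm at its top, 105 mm. Groove 46 mm in diameter, from 90 to 95.5 mm. Spindle and bearing are ground and oiled.
- groove (a point): Point on the spindle's axis at mid-height of the ring's groove, 92.75 mm above the workhead's underside.
- bearing (a joint): How far the bearing (silver disc of 80 mm round the spindle, its top 94 mm above the workhead's underside when free, half over the groove) is pressed down on its wave spring, m. 2.5 N starts it, 1.8 N more per mm; past 0.0065 (14 N) the spring is crushed. A ring pressed on it is level with the groove from 0.0025 (7 N) to 0.004 (9.7 N).
- spare_bearing: Bystander: a loose bearing, 62 mm across, 16 mm high, origin under its centre.
- small_clip: Bystander: a retaining ring too small for this spindle, 36 mm across.
- shim: Bystander: a brass shim washer, 52 mm across, 4 mm thick.
- ink_jar: Bystander: a small glass jar with a black cap, 44 mm across, 50 mm high.
- mallet: Bystander: a mallet with an orange head, 240 mm long.
- marker: Bystander: a white and blue marker pen, 135 mm long.
- screw_tray: Bystander: a blue tray with three compartments, 110 by 160 mm, 30 mm high.
There are look-alikes about, which are no part of the job. Leave any blue or white look-alike of the pliers alone.

How it is judged:
By the outcome, as a careful person would: the job done as asked, in the order asked, and still so for the second after the job is handed in, with the robot touching nothing.
It also fails if it takes over 72 s, if anything falls off the work surface, if the arm or the gripper's body presses on something with over 40 N, if the wrist force passes 120 N, or if a joint passes its speed limit or range.

ROBOT

A 6-joint arm with a two-finger parallel gripper is mounted at the origin on the work surface. World frame = base frame: x ahead of the robot, y to its left, z up, the work surface at z = 0. Lengths are in mm, angles in rad, forces in N, time in s.
With the tool pointing down it reaches from about 375 to 975 mm from the base axis. Payload 3.8 kg.
Tool frame: the origin (TCP) lies between the finger pads; the fingertips stand 25 mm ahead of it and the grasp point (between the pads) lies 6 mm ahead of it (tip_extent is the distance from the TCP to the fingertips, in mm); z points along the fingers, y is the direction in which the jaws open and shut (so a half turn about z gives the same grasp; the last joint's range is limited). The gripper opens to 85 mm and grips with 20 to 120 N. Pads are 22 mm wide; open, the fingers measure 114 mm over their backs; the gripper's body (76 mm by 85 mm) begins 54 mm behind the grasp point. The pads swing forward as they close: fully open they stand 13 mm farther back than shut.
Start: joints at [-1.384, 0.264, 1.604, -0, 1.274, -0.037], TCP at [149.802, -658.162, 256.28] pointing down, gripper open.
Joint ranges: [-2.63, 2.63], [-0.94, 2.18], [0.31, 2.57], [-1.31, 4.45], [0, 2.66], [-2.55, 2.55]. Speed limits (rad/s): [2.57, 2.57, 3.14, 3.14, 3.14, 3.14].

INTERFACE

Orientations are given as a rotation vector (axis times angle).
In Python, from station import get_state, snapshot, job_done, tip_extent gives the robot as it stands.
- The arm moves only by the tool step_arm, never from a script. Its argument "series" is a list of rows, each a list of 6 numbers: the shift along the tool's x, y, z normalised to -1 to 1, where 1 is 150 mm, then the turn, a rotation vector about the tool's x, y, z normalised to -1 to 1, where 1 is 45 degrees. In form: [[tx, ty, tz, rx, ry, rz], ...]. A call has 1 to 20 rows; each row is the pose to reach, as a shift and turn from the pose commanded when the call began, along the tool's axes at that moment; what a row does not reach only later rows make up. A row lasts 1/8 s, in which the tool goes at most 62.5 mm and 10.7 degrees, less where a joint would pass 70% of its speed; a pose out of reach is approached as far as the arm can. A call with a number of a shift or a turn outside -1 to 1 is refused whole. A call with a gripper value outside its range is refused whole. "claw" is the opening, from 0 (shut) to 1 (fully open), set as the call begins (left out, the last holds). The fingers move at their own pace and stop on an object; the grip force is fixed at half the most. Time passes only in rows, so rows that repeat a pose let the fingers close. It gives the time, the measured TCP pose, the force and the opening at its end, in the units of the state.
- get_state(): the state, without advancing time (a new reading comes with each control period).
- snapshot(name): name is "side" or "top" or "wrist"; returns a dict with "color" (480x640x3 uint8, red, green, blue), "camera_matrix" (3x3 intrinsics, pixels), "rvec" (rotation vector, rad) and "tvec" (3), from world to camera coordinates, as OpenCV has them. Camera axes: x right, y down, z forward; pixel columns grow to the right and rows downward; lengths in mm; the calibration is good to about 2 mm. A picture is of the moment at which its call begins. There is no depth.
- job_done(): hands the job in, once; it reports no verdict.
The state is a dict: "clock": time; "qpos": joint angles; "dq": joint speeds; "joint_efforts": joint torques, N m; "position": TCP position; "ee_rot": TCP orientation; "ft_force": force on the tool from outside, world axes, zero at the start; "ft_torque": the same for the moment, N m; "opening": finger opening in mm.
Only numpy, scipy, OpenCV 4.12 (cv2) and the standard library are available. Lean on these libraries where they do the work, as an engineer would, in place of code of your own. Each camera call takes 0.05 s, during which the arm holds its last target. There are 200 camera calls.

## Working session

There is one attempt and no reset: what is moved stays moved. The work goes in short steps, Python scripts to look and compute and a tool call to move; the robot and the scene stay as the last step left them, time stands still between calls to the robot, and variables do not carry over. Pictures are saved under pics/ and viewed, about 8 in all and at most 12, crops included, and the job is handed in when it is done.

Besides the shell and the picture viewer there is one more tool, called after "Call:" by a JSON object that holds its "name" and its "arguments", one argument or row to a line. step_arm: Moves the arm, as the interface text tells. Scaled input: -1 to 1 covers 150 mm each way for a shift and 45 degrees each way for a turn. Its arguments: {"type":"object","properties":{"series":{"type":"array"},"claw":{"type":"number"}},"required":["series"]}

```bash
ls; mkdir -p pics
cat > h.py <<'E'
import numpy as np, cv2
from scipy.spatial.transform import Rotation as R
from station import *
def snap(n):
    s=snapshot(n); return s
def save(s,f): cv2.imwrite('pics/'+f,cv2.cvtColor(s['color'],cv2.COLOR_RGB2BGR))
def ray(s,u,v):
    Rm=cv2.Rodrigues(np.array(s['rvec'],float))[0]; t=np.array(s['tvec'],float).reshape(3)
    d=Rm.T@np.linalg.inv(s['camera_matrix'])@np.array([u,v,1.0]); return -Rm.T@t,d/np.linalg.norm(d)
def onz(s,u,v,z):
    c,d=ray(s,u,v); return c+d*(z-c[2])/d[2]
def proj(s,P):
    return cv2.projectPoints(np.array(P,float).reshape(-1,1,3),np.array(s['rvec'],float),np.array(s['tvec'],float),np.array(s['camera_matrix'],float),None)[0].reshape(-1,2)
def tri(rs):
    A=0;b=0
    for c,d in rs:
        M=np.eye(3)-np.outer(d,d);A=A+M;b=b+M@c
    p=np.linalg.solve(A,b); return p,[np.linalg.norm(np.cross(p-c,d)) for c,d in rs]
E
python3 - <<'E'
from h import *
import pickle
d={}
for n in ['top','side','wrist']:
    s=snap(n);save(s,n+'0.png');d[n]=s
    c,_=ray(s,320,240);print(n,c.round(),s['camera_matrix'][0][0],onz(s,320,240,0).round())
pickle.dump(d,open('s0.pkl','wb'));print(get_state())
E
```

```text
pics
top [ 386.  -30. 1143.] 436.1526591261592 [593. -23.   0.]
side [134. 642. 801.] 555.8422990664308 [ 643. -193.    0.]
wrist [ 217. -642.  372.] 339.5444963550935 [ 108. -668.    0.]
{'clock': 0.15, 'qpos': array([-1.38393741e+00,  2.64599313e-01,  1.60508472e+00,  8.40590320e-06,
        1.27372049e+00, -3.69006915e-02]), 'dq': array([-0.0002162 , -0.00153382, -0.00553436,  0.00072679,  0.00132221,
        0.00014741]), 'joint_efforts': array([ 1.26641567e-04, -5.15906560e+01, -3.67960060e+01, -1.11750933e-04,
        8.08064797e-03, -1.83905320e-05]), 'position': array([ 149.68036923, -657.64109225,  255.22186402]), 'ee_rot': array([-3.12015570e+00, -3.50542342e-01,  2.00494831e-04]), 'ft_force': array([-0.05490682,  0.53671744,  0.09412114]), 'ft_torque': array([ 0.00267976, -0.01007269, -0.0030111 ]), 'opening': 85.4346963307907}
```

View pics/top0.png

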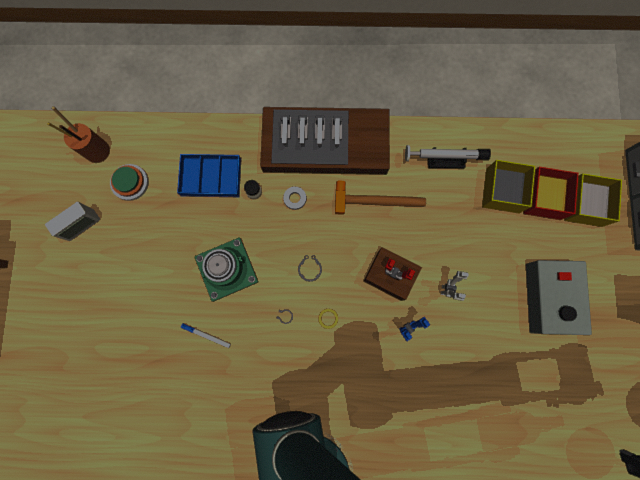

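View pics/side0.png

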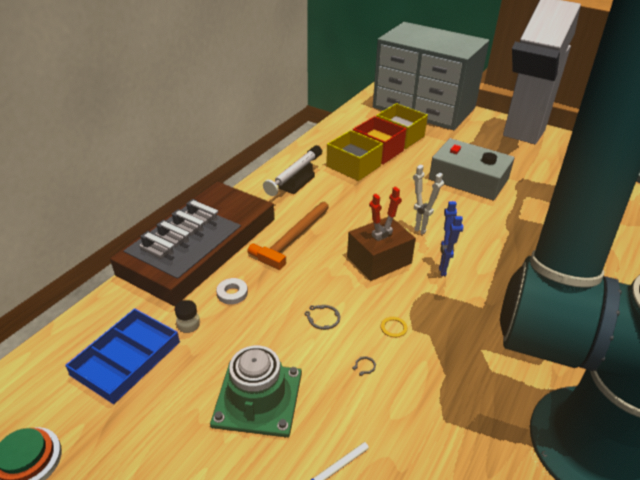

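The top view shows the ring at (310,268) with lugs up, the red pliers in their block at (398,270), and the workhead at (222,268). The side view shows the same objects at (322,317), (385,215) and (255,390).

Run:
```python
from h import *
import pickle
d=pickle.load(open('s0.pkl','rb'));t=d['top'];s=d['side']
def red(s,box):
    x0,y0,x1,y1=box
    h=cv2.cvtColor(s['color'],cv2.COLOR_RGB2HSV)
    m=((h[...,0]<6)|(h[...,0]>174))&(h[...,1]>180)&(h[...,2]>90)
    k=np.zeros(m.shape,np.uint8);k[y0:y1,x0:x1]=m[y0:y1,x0:x1]
    n,l,st,c=cv2.connectedComponentsWithStats(k);return [(st[i],c[i].round(1)) for i in range(1,n) if st[i][4]>8]
a=red(t,(370,240,425,305));b=red(s,(360,180,410,235));print(a,b)
for i in a:
  for j in b:
    p,e=tri([ray(t,*i[1]),ray(s,*j[1])]);print(p.round(1),np.round(e,1))
p,e=tri([ray(t,310,268),ray(s,323,317)]);print('ring',p.round(1),np.round(e,1),[onz(t,*q,2).round(1) for q in [(310,268),(303,257),(317,257)]])
p,e=tri([ray(t,220,266),ray(s,255,361)]);print('spindle',p.round(1),np.round(e,1),onz(t,220,266,105).round(1))
w=d['wrist'];Rc=cv2.Rodrigues(np.array(w['rvec'],float))[0].T
S=get_state();Rt=R.from_rotvec(S['ee_rot']).as_matrix()
c,_=ray(w,320,240);print('tool axes',Rt.round(3),'cam in tool',Rt.T@(c-S['position']),'\n',(Rt.T@Rc).round(3))
```

```text
[(array([386, 260,   9,   9,  41], dtype=int32), array([390.5, 264. ])), (array([406, 270,   9,  10,  42], dtype=int32), array([410.6, 274.4]))] [(array([390, 188,  10,  17,  58], dtype=int32), array([395.6, 196. ])), (array([374, 195,   5,   5,  16], dtype=int32), array([376.2, 196.8])), (array([370, 202,  10,   7,  39], dtype=int32), array([374.7, 205.3])), (array([391, 211,   4,   6,  13], dtype=int32), array([392.5, 213.6]))]
[ 490.5 -185.8  187.9] [18.4 18.4]
[ 509.3 -181.7  177. ] [0.1 0.1]
[ 512.4 -185.4  153.1] [0. 0.]
[ 496.3 -193.8  138.4] [19. 19.]
[ 488.7 -229.8  158.7] [0.3 0.3]
[ 507.2 -223.6  150.9] [19.1 19.1]
[ 510.4 -228.5  125.3] [19.7 19.7]
[ 494.7 -240.5  105.2] [0.2 0.2]
ring [516.3   1.9  -3.9] [1.3 1.3] [array([516.8,   2.2,   2. ]), array([545.7,  21.4,   2. ]), array([546.4, -15.5,   2. ])]
spindle [507.9 218.3  95.4] [1.5 1.5] [505.5 215.3 105. ]
tool axes [[ 0.975  0.222 -0.   ]
 [ 0.222 -0.975  0.002]
 [ 0.    -0.002 -1.   ]] cam in tool [  68.93276139   -0.34805839 -117.10511194] 
 [[-0.    -0.962 -0.272]
 [ 1.    -0.    -0.001]
 [ 0.001 -0.272  0.962]]
```

```bash
cat >> h.py <<'E'
# commanded pose bookkeeping: p (mm), a (deg, tool x heading), tool straight down
def rt(a): return (R.from_euler('z',a,degrees=True)*R.from_euler('x',180,degrees=True)).as_matrix()
def plan(p,a,tp,ta): return np.round(np.r_[rt(a).T@(np.array(tp)-p)/150,0,0,-(ta-a)/45],3)
def after(p,a,row): return np.array(p)+rt(a)@(np.array(row[:3])*150), a-row[5]*45
def cur():
    S=get_state();v=S['ee_rot'];m=R.from_rotvec(v).as_matrix()
    return S['position'].round(2),np.degrees(np.arctan2(m[1,0],m[0,0])).round(2),(m[:,2]*1000).round(1),S['clock'],S['ft_force'].round(2),S['opening'].round(2)
E
python3 - <<'E'
from h import *
p=np.array([149.802,-658.162,256.28]);a=12.82
print(plan(p,a,[500.5,-208,320],-25), tip_extent() if callable(tip_extent) else tip_extent)
E
```

```text
[ 2.946 -2.407 -0.425  0.     0.     0.84 ] 25.0
```

Call:
{"name": "step_arm", "arguments": {
  "series": [
    [0.98, -0.8, -0.14, 0, 0, 0],
    [0.98, -0.8, -0.14, 0, 0, 0],
    [0.98, -0.8, -0.14, 0, 0, 0]
  ],
  "claw": 1
}}

```text
clock: 0.52
position: [265.1, -509.6, 276.5]
ee_rot: [-3.121, -0.349, -0.0]
ft_force: [-0.2, 0.1, 0.4]
opening: 85.6
```

Call:
{"name": "step_arm", "arguments": {
  "series": [
    [0.98, -0.8, -0.14, 0, 0, 0],
    [0.98, -0.8, -0.14, 0, 0, 0],
    [0.98, -0.8, -0.14, 0, 0, 0],
    [0.98, -0.8, -0.14, 0, 0, 0]
  ]
}}

```text
clock: 1.02
position: [383.3, -358.6, 298.5]
ee_rot: [3.121, 0.359, 0.002]
ft_force: [-0.2, -0.6, -0.3]
opening: 85.6
```

Call:
{"name": "step_arm", "arguments": {
  "series": [
    [0.98, -0.8, -0.14, 0, 0, 0.84],
    [0.98, -0.8, -0.14, 0, 0, 0.84],
    [0.98, -0.8, -0.14, 0, 0, 0.84],
    [0.98, -0.8, -0.14, 0, 0, 0.84],
    [0.98, -0.8, -0.14, 0, 0, 0.84],
    [0.98, -0.8, -0.14, 0, 0, 0.84],
    [0.98, -0.8, -0.14, 0, 0, 0.84]
  ]
}}

```text
clock: 1.9
position: [497.0, -213.1, 318.5]
ee_rot: [3.067, -0.68, -0.001]
ft_force: [-0.5, -0.0, 0.6]
opening: 85.4
```

Run:
```python
from h import *
import pickle
p=np.array([149.802,-658.162,256.28]);a=12.82
for r in [[.98,-.8,-.14,0,0,0]]*2+[[.98,-.8,-.14,0,0,.84]]: p,a=after(p,a,r)
print('cmd',p,a,cur())
w=snap('wrist');save(w,'w1.png');pickle.dump(w,open('w1.pkl','wb'))
```

```text
Traceback (most recent call last):
  File "h.py", line 25, in cur
    return S['position'].round(2),np.degrees(np.arctan2(m[1,0],m[0,0])).round(2),(m[:,2]*1000).round(1),S['clock'],S['ft_force'].round(2),S['opening'].round(2)
                                                                                                                                          ^^^^^^^^^^^^^^^^^^
AttributeError: 'float' object has no attribute 'round'
```

```bash
sed -i "s/S\['opening'\].round(2)/round(S['opening'],2)/" h.py
python3 - <<'E'
from h import *
import pickle
p=np.array([149.802,-658.162,256.28]);a=12.82
for r in [[.98,-.8,-.14,0,0,0]]*2+[[.98,-.8,-.14,0,0,.84]]: p,a=after(p,a,r)
print('cmd',p,a,cur())
w=snap('wrist');save(w,'w1.png');pickle.dump(w,open('w1.pkl','wb'))
E
```

```text
cmd [ 499.92873915 -209.28310037  319.28      ] -24.979999999999997 (array([ 497.01, -213.12,  318.54]), np.float64(-25.02), array([-8.e-01, -1.e-01, -1.e+03]), 1.9, array([-0.51, -0.01,  0.64]), 85.41)
```

View pics/w1.png

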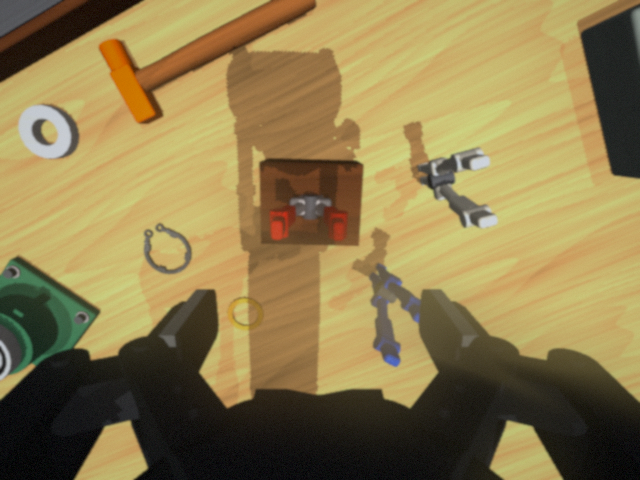

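The wrist view shows the block square in the image, x 260–362 and y 158–245. The red handles are at (280,222) and (337,222), the ring is at (167,250) with lugs at (150,232) and (160,227), and the blue and white look-alikes stand apart.

Call:
{"name": "step_arm", "arguments": {
  "series": [
    [-0.2, -0.7, 0, 0, 0, 0],
    [-0.2, -0.7, 0, 0, 0, 0],
    [-0.2, -0.7, 0, 0, 0, 0],
    [-0.2, -0.7, 0, 0, 0, 0]
  ]
}}

```text
clock: 2.45
position: [514.7, -104.9, 318.9]
ee_rot: [3.067, -0.679, 0.0]
ft_force: [-0.8, -1.6, 0.6]
opening: 85.5
```

```bash
cat > m1.py <<'E'
from h import *
import pickle
print(cur())
w2=snap('wrist');save(w2,'w2.png');pickle.dump(w2,open('w2.pkl','wb'))
w1=pickle.load(open('w1.pkl','rb'))
def feats(w):
    h=cv2.cvtColor(w['color'],cv2.COLOR_RGB2HSV).astype(int)
    m=(((h[...,0]<6)|(h[...,0]>174))&(h[...,1]>170)&(h[...,2]>70)).astype(np.uint8)
    n,l,st,c=cv2.connectedComponentsWithStats(m)
    red=sorted([(int(st[i][4]),*st[i][:4].tolist(),c[i].round(1).tolist()) for i in range(1,n) if st[i][4]>60],reverse=True)
    return red
for w in (w1,w2): print(feats(w)[:4])
print([proj(w2,q).round().tolist() for q in ([500,-208,72],[516,2,4],[506,215,105])])
for p in ((280,200),(310,235),(300,165),(265,200)): print(p,w1['color'][p[1],p[0]])
E
python3 m1.py
```

```text
(array([ 514.74, -104.86,  318.92]), np.float64(-24.96), array([-1.e-01, -8.e-01, -1.e+03]), 2.45, array([-0.8 , -1.57,  0.58]), 85.5)
[(79, 272, 211, 18, 12, [282.3, 214.7]), (68, 272, 221, 10, 16, [277.4, 226.6])]
[(983, 436, 175, 47, 29, [460.5, 188.7]), (614, 395, 175, 27, 29, [407.3, 189.3])]
[[[412.0, 176.0]], [[244.0, 228.0]], [[60.0, 337.0]]]
(280, 200) [88 56 28]
(310, 235) [92 64 37]
(300, 165) [74 43 26]
(265, 200) [116  76  44]
```

View pics/w2.png

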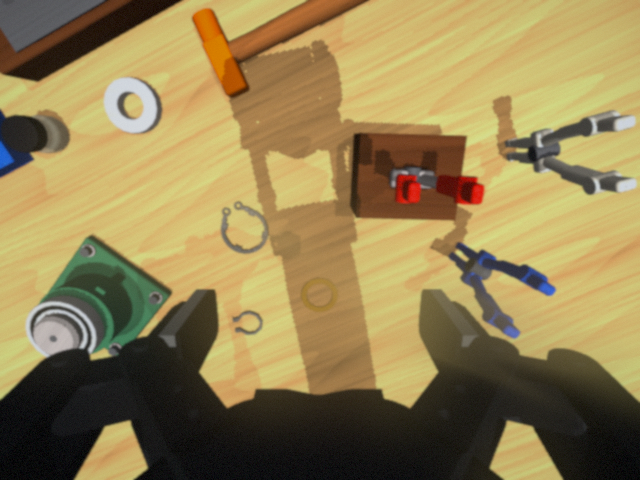

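The second wrist view shows the block at x 355–465 and y 133–220, the handles at (407,190) and (465,190), the ring at (244,228) with lug eyes at (227,211) and (238,205), and the spindle top at (52,338).

Run:
```python
from h import *
import pickle
w1=pickle.load(open('w1.pkl','rb'));w2=pickle.load(open('w2.pkl','rb'))
def crop(w,x,y,W,H,k): 
    c=cv2.convertScaleAbs(w['color'][y:y+H,x:x+W],alpha=1.6,beta=10)
    return cv2.resize(c,None,fx=k,fy=k,interpolation=cv2.INTER_CUBIC)
a=crop(w1,250,150,130,100,3);b=crop(w2,345,125,130,100,3)
c=crop(w1,130,210,130,100,3)[:, :390];d=crop(w2,200,185,130,100,3)
im=np.vstack([np.hstack([a,b]),np.hstack([c,d])])
for i in range(0,im.shape[1],30): im[::6,i]=(0,255,255)
for i in range(0,im.shape[0],30): im[i,::6]=(0,255,255)
cv2.imwrite('pics/c1.png',im[...,::-1]);print(im.shape)
```

```text
(600, 780, 3)
```

View pics/c1.png

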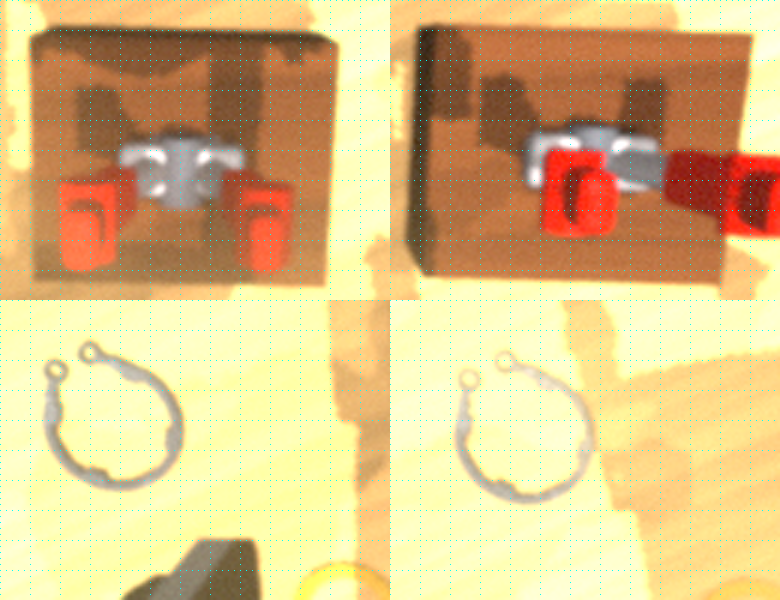

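The crop shows the block's top corners clearly in both views, the grey box joint mid-block at crop (182,165), and both lug eyes in each view: crop (55,370)/(90,352) and (469,380)/(505,361).

Run:
```python
from h import *
import pickle
w1=pickle.load(open('w1.pkl','rb'));w2=pickle.load(open('w2.pkl','rb'))
def P(o,x,y): return o[0]+(x-1)/3,o[1]+(y-1)/3
A=(250,150);B=(345,125);C=(130,210);D=(200,185)
c1=[P(A,35,45),P(A,336,44),P(A,326,286),P(A,34,280)]
c2=[P(B,47,27),P(B,362,36),P(B,330,285),P(B,35,275)]
ps=[]
for u,v in zip(c1,c2):
    p,e=tri([ray(w1,*u),ray(w2,*v)]);print(p.round(1),np.round(e,1));ps.append(p)
for w,c in((w1,c1),(w2,c2)):
    q=np.array([onz(w,*u,72) for u in c]);print('z72 centre',q.mean(0).round(1),'sides',[np.linalg.norm(q[i]-q[i-1]).round(1) for i in range(4)],'yaw',[np.degrees(np.arctan2(*(q[i]-q[j])[[1,0]])).round(1) for i,j in((0,3),(1,2),(0,1),(3,2))])
for n,u,v in(('lug1',P(C,55,70),P(D,79,80)),('lug2',P(C,90,52),P(D,115,61)),('ringc',P(C,116,125),P(D,137,137))):
    p,e=tri([ray(w1,*u),ray(w2,*v)]);print(n,p.round(1),np.round(e,1),onz(w1,*u,4).round(1),onz(w2,*v,4).round(1))
```

```text
[ 561.7 -175.6   65.9] [1.2 1.2]
[ 515.4 -272.2   71.8] [0.7 0.7]
[ 435.3 -234.    70.7] [0.1 0.1]
[ 485.1 -136.9   74.5] [0.4 0.4]
z72 centre [ 499.1 -204.8   72. ] sides [np.float64(86.4), np.float64(105.5), np.float64(89.0), np.float64(109.3)] yaw [np.float64(-27.9), np.float64(-25.4), np.float64(65.1), np.float64(63.7)]
z72 centre [ 499.6 -204.5   72. ] sides [np.float64(87.0), np.float64(108.4), np.float64(87.8), np.float64(108.5)] yaw [np.float64(-25.9), np.float64(-25.9), np.float64(63.4), np.float64(63.0)]
lug1 [545.2  13.7   1.9] [0.2 0.2] [545.5  12.4   4. ] [545.2  13.    4. ]
lug2 [545.8  -4.1   0.7] [0. 0.] [545.9  -5.9   4. ] [546.   -5.1   4. ]
ringc [511.9   3.3   1.3] [0.1 0.1] [512.3   1.7   4. ] [512.1   2.4   4. ]
```

Run:
```python
from h import *
p,a=cur()[:2];print(plan(p,a,[499.4,-204.7,219],-26.4))
```

```text
[0.188 0.644 0.666 0.    0.    0.031]
```

Call:
{"name": "step_arm", "arguments": {
  "series": [
    [0.188, 0.644, 0, 0, 0, 0.031],
    [0.188, 0.644, 0, 0, 0, 0.031],
    [0.188, 0.644, 0.3, 0, 0, 0.031],
    [0.188, 0.644, 0.666, 0, 0, 0.031],
    [0.188, 0.644, 0.666, 0, 0, 0.031],
    [0.188, 0.644, 0.666, 0, 0, 0.031],
    [0.188, 0.644, 0.666, 0, 0, 0.031]
  ]
}}

```text
clock: 3.38
position: [501.5, -204.6, 222.2]
ee_rot: [3.058, -0.717, 0.008]
ft_force: [-0.2, 0.3, 0.0]
opening: 85.4
```

Run:
```python
from h import *
import pickle
print(cur());w=snap('wrist');save(w,'w3.png');pickle.dump(w,open('w3.pkl','wb'))
c=cv2.resize(cv2.convertScaleAbs(w['color'][90:390,170:470],alpha=1.6,beta=10),None,fx=2,fy=2)
cv2.imwrite('pics/c3.png',c[...,::-1])
```

```text
(array([ 501.51, -204.63,  222.21]), np.float64(-26.38), array([    4.7,    -2.2, -1000. ]), 3.375, array([-0.17,  0.3 ,  0.01]), 85.38)
```

View pics/c3.png

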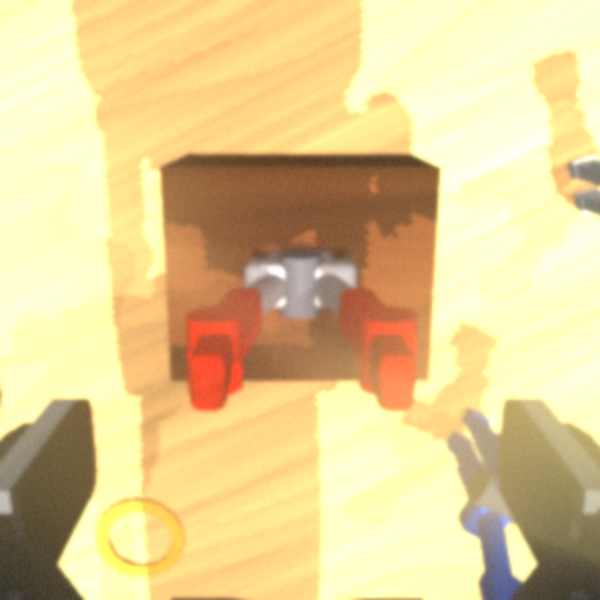

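The crop shows the pliers centred between the fingers: swells span crop x 188–415 and the fingers 95–503. The swell's front edge is at row 320, which matches the predicted height and x.

Call:
{"name": "step_arm", "arguments": {
  "series": [
    [0, 0, 0.1, 0, 0, 0],
    [0, 0, 0.2, 0, 0, 0],
    [0, 0, 0.3, 0, 0, 0],
    [0, 0, 0.38, 0, 0, 0],
    [0, 0, 0.413, 0, 0, 0],
    [0, 0, 0.413, 0, 0, 0],
    [0, 0, 0.413, 0, 0, 0],
    [0, 0, 0.413, 0, 0, 0]
  ]
}}

```text
clock: 4.42
position: [500.2, -203.8, 157.8]
ee_rot: [3.058, -0.717, 0.002]
ft_force: [0.8, 0.4, -0.4]
opening: 86.0
```

Call:
{"name": "step_arm", "arguments": {
  "series": [
    [0, 0, 0, 0, 0, 0],
    [0, 0, 0, 0, 0, 0],
    [0, 0, 0, 0, 0, 0],
    [0, 0, 0, 0, 0, 0],
    [0, 0, 0, 0, 0, 0],
    [0, 0, 0, 0, 0, 0]
  ],
  "claw": 0.74
}}

```text
clock: 5.18
position: [500.3, -204.1, 158.1]
ee_rot: [3.058, -0.716, 0.003]
ft_force: [-0.1, -0.7, 5.1]
opening: 63.0
```

Run:
```python
from h import *
import pickle
print(cur(),tip_extent);w=snap('wrist');save(w,'w4.png');pickle.dump(w,open('w4.pkl','wb'))
```

```text
(array([ 500.28, -204.12,  158.14]), np.float64(-26.37), array([    1.4,    -1.2, -1000. ]), 5.175, array([-0.1 , -0.69,  5.12]), 63.0) 25.0
```

View pics/w4.png

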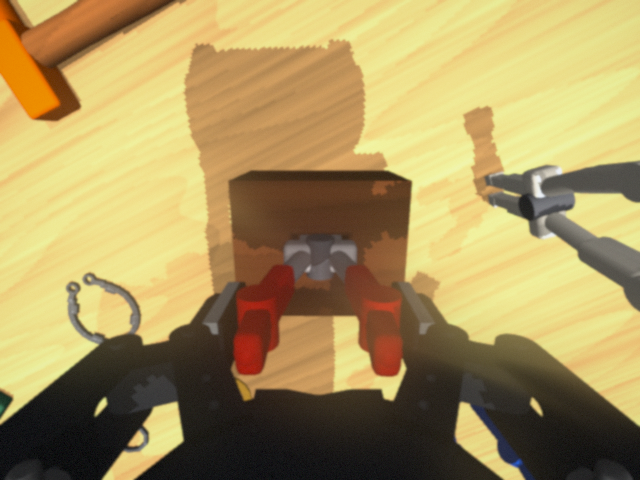

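The pliers are gripped squarely at 63.0 mm, with the swells between the pads at about (262,310) and (375,315). Next I lift them.

Call:
{"name": "step_arm", "arguments": {
  "series": [
    [0, 0, -0.05, 0, 0, 0],
    [0, 0, -0.15, 0, 0, 0],
    [0, 0, -0.3, 0, 0, 0],
    [0, 0, -0.45, 0, 0, 0],
    [0, 0, -0.6, 0, 0, 0],
    [0, 0, -0.667, 0, 0, 0],
    [0, 0, -0.667, 0, 0, 0],
    [0, 0, -0.667, 0, 0, 0]
  ]
}}

```text
clock: 6.22
position: [499.1, -203.2, 256.0]
ee_rot: [-3.058, 0.717, 0.003]
ft_force: [0.2, -0.0, -3.6]
opening: 63.0
```

Run:
```python
from h import *
p,a=cur()[:2];print(cur());t=np.array([545.6,3.9,230]);v=plan(p,a,t,2.2);print(v, plan(p,a,(p+t)/2,-12))
```

```text
(array([ 499.11, -203.24,  255.99]), np.float64(-26.37), array([-1.7e+00,  9.0e-01, -1.0e+03]), 6.225, array([ 0.24, -0.01, -3.64]), 63.02)
[-0.336 -1.375  0.173  0.     0.    -0.635] [-0.168 -0.687  0.087  0.     0.    -0.319]
```

Call:
{"name": "step_arm", "arguments": {
  "series": [
    [-0.03, -0.14, 0, 0, 0, -0.06],
    [-0.08, -0.34, 0, 0, 0, -0.16],
    [-0.13, -0.54, 0, 0, 0, -0.25],
    [-0.168, -0.687, 0, 0, 0, -0.319],
    [-0.168, -0.687, 0, 0, 0, -0.319],
    [-0.168, -0.687, 0, 0, 0, -0.319]
  ]
}}

```text
clock: 6.98
position: [522.4, -100.3, 256.2]
ee_rot: [3.124, -0.329, -0.003]
ft_force: [0.1, 0.1, -2.8]
opening: 63.3
```

Run:
```python
from h import *
p,a=cur()[:2];print(cur());t=np.array([545.6,3.9,190]);v=plan(p,a,t,2.2);print(v)
```

```text
(array([ 522.41, -100.33,  256.21]), np.float64(-12.03), array([-1.7e+00, -2.0e-01, -1.0e+03]), 6.975, array([ 0.09,  0.08, -2.78]), 63.32)
[ 0.006 -0.712  0.441  0.     0.    -0.316]
```

Call:
{"name": "step_arm", "arguments": {
  "series": [
    [0, -0.14, 0, 0, 0, -0.06],
    [0, -0.34, 0.1, 0, 0, -0.16],
    [0, -0.54, 0.2, 0, 0, -0.25],
    [0.006, -0.712, 0.3, 0, 0, -0.316],
    [0.006, -0.712, 0.4, 0, 0, -0.316],
    [0.006, -0.712, 0.441, 0, 0, -0.316],
    [0.006, -0.712, 0.441, 0, 0, -0.316],
    [0.006, -0.712, 0.441, 0, 0, -0.316]
  ]
}}

```text
clock: 7.98
position: [546.4, 3.4, 191.6]
ee_rot: [3.141, 0.058, 0.002]
ft_force: [-0.7, 0.1, -2.2]
opening: 63.9
```

Run:
```python
from h import *
import pickle
print(cur());w=snap('wrist');pickle.dump(w,open('w5.pkl','wb'))
c=cv2.resize(w['color'][130:310,220:420],None,fx=3,fy=3,interpolation=cv2.INTER_CUBIC)
cv2.imwrite('pics/c5.png',c[...,::-1])
S=get_state();M=R.from_rotvec(S['ee_rot']).as_matrix()
q=np.array([[545.6,13,4],[545.6,-5.2,4]]);print(proj(w,q),(proj(w,q)-[220,130])*3)
```

```text
(array([546.45,   3.37, 191.64]), np.float64(2.12), array([ 1.2e+00, -2.0e-01, -1.0e+03]), 7.975, array([-0.74,  0.1 , -2.15]), 63.87)
[[308.07434223 217.08368789]
 [327.84224613 217.79257657]] [[264.22302669 261.25106366]
 [323.52673839 263.37772971]]
```

View pics/c5.png

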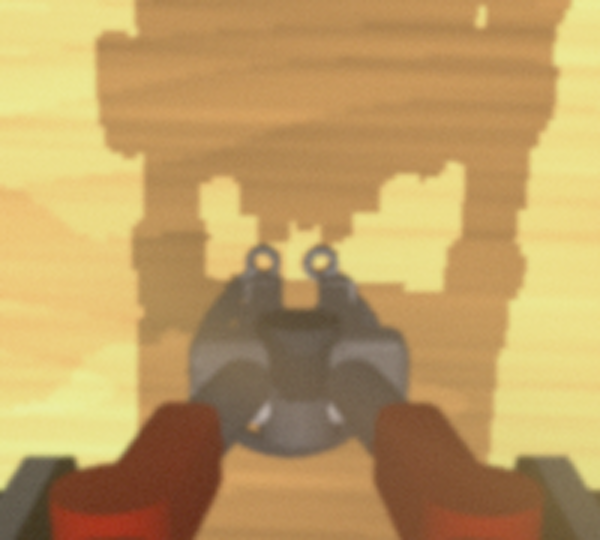

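The crop shows the lug eyes at (263,261) and (321,261), level, with the plier tips just below them at about (262,283) and (337,283). I zoom further to find the pins.

Run:
```python
from h import *
import pickle
w=pickle.load(open('w5.pkl','rb'))
c=cv2.resize(cv2.convertScaleAbs(w['color'][205:240,290:350],alpha=1.5,beta=0),None,fx=12,fy=12,interpolation=cv2.INTER_CUBIC)
cv2.imwrite('pics/c6.png',c[...,::-1])
S=get_state();M=R.from_rotvec(S['ee_rot']).as_matrix();p=S['position']
for z in (138,142,146,150): print(z,((proj(w,[p+M@np.array([0,y,z]) for y in(-8.5,8.5)])-[290,205])*12).round(0).tolist())
o=[get_state()['opening'] for _ in range(3)];print(o,get_state()['clock'])
```

```text
138 [[211.0, 303.0], [473.0, 303.0]]
142 [[213.0, 287.0], [471.0, 287.0]]
146 [[214.0, 272.0], [469.0, 272.0]]
150 [[216.0, 257.0], [467.0, 257.0]]
[63.084225300737764, 63.084225300737764, 63.084225300737764] 8.025
```

View pics/c6.png

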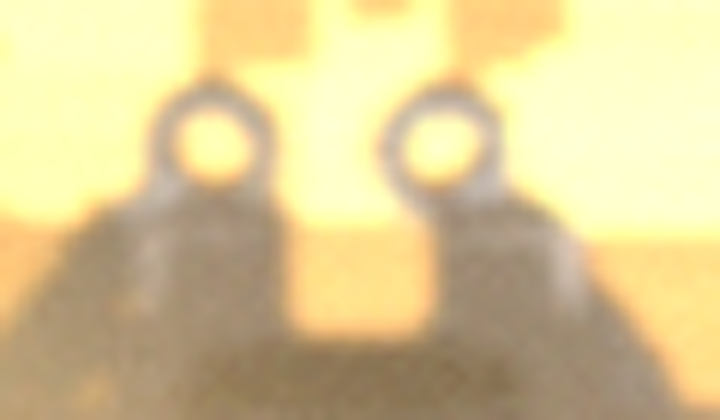

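The zoom shows the lug holes at (212,143) and (443,145). The jaw tips are centred at column 361, where the tool axis should be at 342, so the tips sit about 1.25 mm to the right of the axis. I'll shift +y by about 2.4 mm and go down close to the ring.

```bash
cat >> h.py <<'E'
def avg(n=8):
    P=[];V=[];F=[]
    for _ in range(n):
        snapshot('wrist');S=get_state();P.append(S['position']);V.append(S['ee_rot']);F.append(S['ft_force'])
    m=R.from_rotvec(V).mean().as_matrix();return np.mean(P,0),np.degrees(np.arctan2(m[1,0],m[0,0])),m,np.mean(F,0)
E
python3 - <<'E'
from h import *
p,a,m,f=avg();print(p.round(2),a.round(2),(m[:,2]*1e3).round(1),f.round(2));print(plan(p,a,[546.0,p[1]+2.4,154],2.4))
E
```

```text
[546.31   4.01 191.46] 2.18 [ 9.e-01 -1.e-01 -1.e+03] [ 0.37  0.05 -2.23]
[-0.001 -0.016  0.25   0.     0.    -0.005]
```

Call:
{"name": "step_arm", "arguments": {
  "series": [
    [0, -0.008, 0.08, 0, 0, -0.005],
    [-0.001, -0.016, 0.16, 0, 0, -0.005],
    [-0.001, -0.016, 0.22, 0, 0, -0.005],
    [-0.001, -0.016, 0.25, 0, 0, -0.005],
    [-0.001, -0.016, 0.25, 0, 0, -0.005],
    [-0.001, -0.016, 0.25, 0, 0, -0.005]
  ]
}}

```text
clock: 9.18
position: [546.2, 6.6, 153.8]
ee_rot: [3.141, 0.066, 0.001]
ft_force: [-0.2, 0.5, -2.2]
opening: 63.5
```

Run:
```python
from h import *
import pickle
w=snap('wrist');pickle.dump(w,open('w6.pkl','wb'))
p,a,m,f=avg(6);print(p.round(2),a.round(2),(m[:,2]*1e3).round(1),f.round(2),w['camera_matrix'])
s=snap('side');pickle.dump(s,open('s6.pkl','wb'));u,v=proj(s,[546,4.5,40])[0].astype(int)
c=cv2.resize(cv2.convertScaleAbs(w['color'][200:250,285:355],alpha=1.6),None,fx=10,fy=10,interpolation=cv2.INTER_CUBIC)
cv2.imwrite('pics/c7.png',c[...,::-1])
print(((proj(w,[p+m@np.array([x,y,143]) for x in(0,5.5) for y in(-8.85,8.85)])-[285,200])*10).round(0).tolist(),u,v)
```

```text
[546.1    6.59 153.89] 2.43 [ 8.e-01 -0.e+00 -1.e+03] [-0.35  0.11 -2.31] [[339.54449636   0.         318.21027457]
 [  0.         339.54449636 234.61293832]
 [  0.           0.           1.        ]]
[[225.0, 289.0], [448.0, 289.0], [224.0, 221.0], [449.0, 221.0]] 308 295
```

View pics/c7.png

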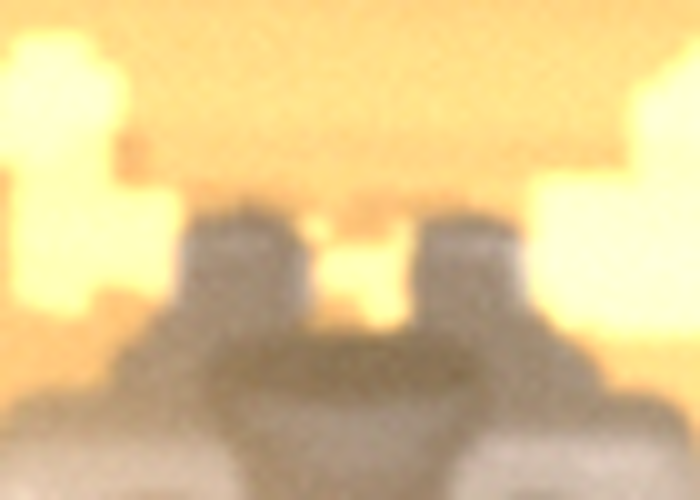

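The close view shows the tips (jaw edges at columns 180–308 and 415–525) right over the lugs, whose front arcs peep out at (245,205) and (460,205). Alignment is within about 0.5 mm, so I lower gently.

Call:
{"name": "step_arm", "arguments": {
  "series": [
    [0, 0, 0.013, 0, 0, 0],
    [0, 0, 0.026, 0, 0, 0],
    [0, 0, 0.026, 0, 0, 0],
    [0, 0, 0.026, 0, 0, 0]
  ]
}}

```text
clock: 10.07
position: [545.7, 6.6, 149.4]
ee_rot: [-3.141, -0.066, 0.0]
ft_force: [0.3, 0.5, -2.0]
opening: 63.2
```

Call:
{"name": "step_arm", "arguments": {
  "series": [
    [0, 0, 0.006, 0, 0, 0],
    [0, 0, 0.012, 0, 0, 0],
    [0, 0, 0.012, 0, 0, 0],
    [0, 0, 0.012, 0, 0, 0]
  ]
}}

```text
clock: 10.58
position: [546.0, 6.6, 148.0]
ee_rot: [3.141, 0.066, 0.001]
ft_force: [0.8, 0.1, -0.9]
opening: 63.6
```

Run:
```python
from h import *
p,a,m,f=avg(4);print(p.round(2),a.round(2),f.round(2))
```

```text
[546.     6.59 148.  ] 2.43 [ 0.11  0.2  -0.45]
```

Call:
{"name": "step_arm", "arguments": {
  "series": [
    [0, 0, 0.007, 0, 0, 0],
    [0, 0, 0.007, 0, 0, 0],
    [0, 0, 0.007, 0, 0, 0],
    [0, 0, 0.007, 0, 0, 0]
  ]
}}

```text
clock: 11.28
position: [546.6, 6.6, 147.7]
ee_rot: [3.141, 0.067, 0.003]
ft_force: [-1.2, 0.1, 5.7]
opening: 63.4
```

Run:
```python
from h import *
import pickle
p,a,m,f=avg(4);print(p.round(2),a.round(2),f.round(2))
w=snap('wrist');pickle.dump(w,open('w8.pkl','wb'))
c=cv2.resize(cv2.convertScaleAbs(w['color'][200:290,260:380],alpha=1.8),None,fx=6,fy=6,interpolation=cv2.INTER_CUBIC)
cv2.imwrite('pics/c8.png',c[...,::-1])
```

```text
[546.65   6.6  147.74] 2.43 [ 0.26 -0.03  5.79]
```

View pics/c8.png

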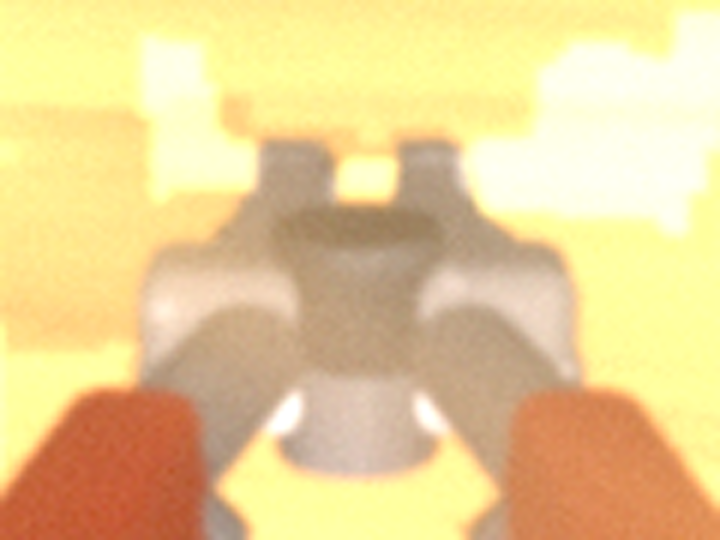

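The jaws sit symmetrically on the lugs with no ring edge outside the shoulders. The contact height fits seated shoulders (TCP about 148; it would be 150.7 with the pins on top of the lugs). That is 11 pictures viewed. Now I squeeze a little, raising to offset the pads' forward swing.

Call:
{"name": "step_arm", "arguments": {
  "series": [
    [0, 0, -0.01, 0, 0, 0],
    [0, 0, -0.015, 0, 0, 0],
    [0, 0, -0.015, 0, 0, 0],
    [0, 0, -0.015, 0, 0, 0]
  ],
  "claw": 0.66
}}

```text
clock: 12.02
position: [546.5, 6.6, 149.7]
ee_rot: [3.141, 0.066, 0.003]
ft_force: [-0.7, -0.2, 6.1]
opening: 56.7
```

Call:
{"name": "step_arm", "arguments": {
  "series": [
    [0, 0, -0.005, 0, 0, 0],
    [0, 0, -0.008, 0, 0, 0],
    [0, 0, -0.008, 0, 0, 0],
    [0, 0, -0.008, 0, 0, 0]
  ],
  "claw": 0.58
}}

```text
clock: 12.52
position: [547.0, 6.0, 151.5]
ee_rot: [3.14, 0.067, 0.004]
ft_force: [0.3, -2.0, 9.4]
opening: 49.4
```

Run:
```python
from h import *
p,a,m,f=avg(4);print(p.round(2),a.round(2),f.round(2),get_state()['opening'])
```

```text
[546.98   6.06 151.48] 2.44 [-0.15 -1.62  8.5 ] 49.98446776307884
```

Call:
{"name": "step_arm", "arguments": {
  "series": [
    [0, 0, -0.02, 0, 0, 0],
    [0, 0, -0.05, 0, 0, 0],
    [0, 0, -0.1, 0, 0, 0],
    [0, 0, -0.15, 0, 0, 0],
    [0, 0, -0.2, 0, 0, 0],
    [0, 0, -0.2, 0, 0, 0],
    [0, 0, -0.2, 0, 0, 0]
  ]
}}

```text
clock: 13.6
position: [545.7, 6.6, 180.2]
ee_rot: [3.141, 0.067, -0.0]
ft_force: [-1.0, -0.5, -3.3]
opening: 49.2
```

```bash
cat > chk.py <<'E'
from h import *
import pickle
d=pickle.load(open('s0.pkl','rb'))
th=np.radians(np.r_[60:300:25]+2.4)
q=np.c_[512.5+29*np.cos(th),2.6+29*np.sin(th),0*th+2]
def dark(s,q):
    g=cv2.cvtColor(s['color'],cv2.COLOR_RGB2GRAY).astype(int);o=[]
    for u,v in proj(s,q): u,v=int(round(u)),int(round(v));o.append(int(g[max(v-2,0):v+3,max(u-2,0):u+3].min()))
    return o
s=snap('side')
print('before',dark(d['side'],q));print('now',dark(s,q))
p,a,m,f=avg(4);print(p.round(2),a.round(2),f.round(2),get_state()['opening'])
dz=p[2]-151.5
q2=q+[0,p[1]-6,dz];print('lifted',dark(s,q2))
x,y=proj(s,q2).mean(0).astype(int)
cv2.imwrite('pics/c9.png',cv2.resize(s['color'][y-110:y+50,x-80:x+80],None,fx=3.5,fy=3.5,interpolation=cv2.INTER_CUBIC)[...,::-1]);pickle.dump(s,open('s9.pkl','wb'))
E
python3 chk.py
```

```text
before [89, 78, 80, 83, 85, 98, 92, 89, 76, 83]
now [93, 102, 122, 123, 103, 100, 68, 63, 112, 119]
[545.54   6.62 179.79] 2.43 [-0.4   0.33 -3.01] 49.78792724511283
lifted [54, 60, 60, 60, 60, 63, 60, 60, 60, 61]
```

Call:
{"name": "step_arm", "arguments": {
  "series": [
    [0, 0, -0.1, 0, 0, 0],
    [0, 0, -0.25, 0, 0, 0],
    [0, 0, -0.4, 0, 0, 0],
    [0, 0, -0.55, 0, 0, 0],
    [0, 0, -0.7, 0, 0, 0],
    [0, 0, -0.8, 0, 0, 0],
    [0, 0, -0.8, 0, 0, 0]
  ],
  "claw": 0.48
}}

```text
clock: 14.72
position: [546.8, 6.6, 302.3]
ee_rot: [3.141, 0.067, 0.006]
ft_force: [0.3, 0.3, -3.7]
opening: 41.1
```

Call:
{"name": "step_arm", "arguments": {
  "series": [
    [-0.1, -0.15, 0, 0, 0, 0],
    [-0.2, -0.35, 0, 0, 0, 0],
    [-0.2, -0.55, 0, 0, 0, 0],
    [-0.2, -0.69, 0, 0, 0, 0],
    [-0.2, -0.69, 0, 0, 0, 0],
    [-0.2, -0.69, 0, 0, 0, 0],
    [-0.2, -0.69, 0, 0, 0, 0]
  ],
  "claw": 0.4
}}

```text
clock: 15.6
position: [511.4, 108.0, 299.8]
ee_rot: [3.141, 0.065, -0.001]
ft_force: [-0.1, -0.3, -2.7]
opening: 34.5
```

```bash
cat > sp.py <<'E'
from h import *
import pickle,sys
n=sys.argv[1]
w=snap('wrist');pickle.dump(w,open(n+'.pkl','wb'));save(w,n+'.png');print(cur())
h=cv2.cvtColor(w['color'],cv2.COLOR_RGB2HSV).astype(int)
u0,v0=proj(w,[505.5,216,100])[0];print('expect',u0,v0)
Y,X=np.mgrid[:480,:640];near=np.hypot(X-u0,Y-v0)<75
m=((h[...,1]<70)&(h[...,2]>70)&near).astype(np.uint8)
cs,_=cv2.findContours(m,cv2.RETR_CCOMP,cv2.CHAIN_APPROX_NONE)
for c in sorted(cs,key=len,reverse=True)[:6]:
    if len(c)>25:
        e=cv2.fitEllipse(cv2.convexHull(c));print(len(c),np.round(e[0],1),np.round(e[1],1),onz(w,*e[0],94).round(1),onz(w,*e[0],105).round(1))
E
python3 sp.py wa
```

```text
(array([511.47, 107.99, 299.94]), np.float64(2.37), array([-3.e-01, -3.e-01, -1.e+03]), 15.65, array([-0.21,  0.23, -2.52]), 34.21)
expect 205.20029055533146 214.8895957820688
475 [206.3 208.5] [ 86.8 126.9] [510.4 216.6  94. ] [512.8 213.  105. ]
55 [230.2 163.9] [ 7.7 13.8] [553.8 192.2  94. ] [554.7 189.5 105. ]
40 [276.2 220.1] [10.5 17.3] [501.7 148.9  94. ] [504.4 147.6 105. ]
```

Call:
{"name": "step_arm", "arguments": {
  "series": [
    [-0.12, -0.15, 0, 0, 0, 0],
    [-0.3, -0.4, 0, 0, 0, 0],
    [-0.42, -0.55, 0, 0, 0, 0],
    [-0.513, -0.669, 0, 0, 0, 0],
    [-0.513, -0.669, 0, 0, 0, 0],
    [-0.513, -0.669, 0, 0, 0, 0]
  ]
}}

```text
clock: 16.4
position: [430.8, 205.2, 300.3]
ee_rot: [3.141, 0.066, 0.001]
ft_force: [0.3, -0.5, -1.5]
opening: 34.6
```

```bash
python3 sp.py wb
python3 - <<'E'
from h import *
import pickle
o=[]
for n in('wa','wb'):
    w=pickle.load(open(n+'.pkl','rb'));u,v=proj(w,[505.5,216,100])[0].astype(int)
    x,y=u-60,max(v-65,0);print(n,x,y);c=w['color'][y:y+130,x:x+120]
    o.append(cv2.resize(cv2.convertScaleAbs(c,alpha=1.3),(400,433),interpolation=cv2.INTER_CUBIC))
im=np.hstack(o)
for i in range(0,800,40): im[::8,i]=(255,0,255)
for i in range(0,433,40): im[i,::8]=(255,0,255)
cv2.imwrite('pics/c10.png',im[...,::-1])
E
```

```text
(array([430.87, 205.08, 300.25]), np.float64(2.38), array([ 5.e-01, -3.e-01, -1.e+03]), 16.45, array([ 0.21, -0.59, -3.1 ]), 34.71)
expect 309.9441915054296 131.38970569524503
259 [302.1 127. ] [89.  92.7] [509.1 223.4  94. ] [508.8 222.9 105. ]
217 [302.4 126.9] [75.4 79.2] [509.2 223.1  94. ] [508.9 222.6 105. ]
192 [302.1 127.6] [66.7 69.5] [508.6 223.4  94. ] [508.3 222.9 105. ]
47 [364.4 156. ] [16.3 17.4] [485.8 164.8  94. ] [486.3 166.3 105. ]
47 [330.8  65.7] [16.  17.5] [560.9 200.   94. ] [558.8 200.3 105. ]
46 [281.7 190.4] [16.9 17. ] [450.6 241.2  94. ] [452.3 240.1 105. ]
wa 145 149
wb 249 66
```

View pics/c10.png

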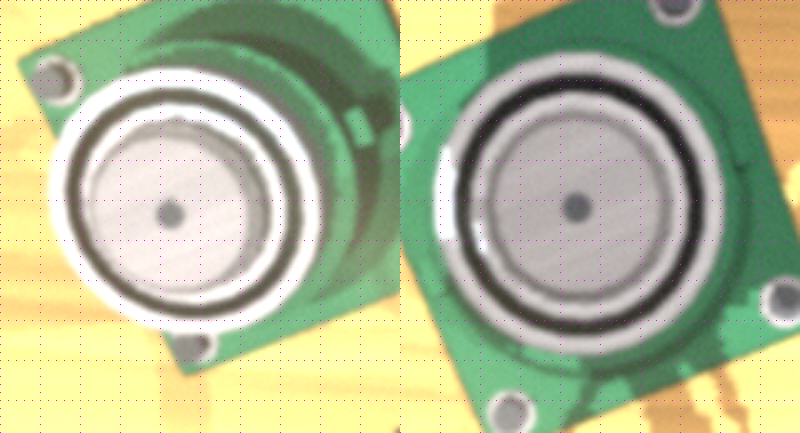

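The montage shows the spindle's centre mark at (171,215) in view A and (577,208) in view B, with concentric rings round it. That was my last picture, so I continue with numbers.

Run:
```python
from h import *
import pickle
A=pickle.load(open('wa.pkl','rb'));B=pickle.load(open('wb.pkl','rb'))
def mark(w,u,v):
    g=255.-cv2.cvtColor(w['color'],cv2.COLOR_RGB2GRAY);x,y=int(u)-6,int(v)-6
    c=g[y:y+13,x:x+13];c=np.clip(c-np.median(c)-15,0,None);Y,X=np.mgrid[:13,:13];return x+(c*X).sum()/c.sum(),y+(c*Y).sum()/c.sum()
a=mark(A,196.3,213.5);b=mark(B,302.1,128.4);print(a,b)
p,e=tri([ray(A,*a),ray(B,*b)]);print(p.round(2),np.round(e,2),onz(A,*a,105).round(1),onz(B,*b,105).round(1))
d=pickle.load(open('s0.pkl','rb'))
for n in('top','side'): print(n,proj(d[n],[p])[0].round(1))
P,h,m,f=avg(6);print(P.round(2),h.round(2),(m[:,2]*1e3).round(1),f.round(2),get_state()['opening'])
c,_=ray(B,320,240);print('cam in tool',m.T@(c-P))
# tips in B: inner jaw edges rows near tips
g=cv2.cvtColor(B['color'],cv2.COLOR_RGB2GRAY).astype(int)
q=proj(B,[P+m@np.array([x,0,143]) for x in(0,5.5,-31)]);print(q.round(1))
for v in range(int(q[1][1])-6,int(q[0][1])+6,2): print(v,' '.join(f'{k:3d}' for k in g[v,280:360:2]))
```

```text
(np.float64(195.57867760123014), np.float64(212.93541773449513)) (np.float64(301.6252427184466), np.float64(127.90355987055017))
[508.08 223.34 104.72] [0.06 0.06] [508.2 223.3 105. ] [508.  223.3 105. ]
top [216.7 264.9]
side [253.5 359.6]
[430.79 205.18 300.13] 2.37 [ 1.e-01 -2.e-01 -1.e+03] [-0.39 -0.37 -2.55] 34.806019762894074
cam in tool [  68.77210377   -0.33315581 -117.45685144]
[[318.6 228.8]
 [318.6 222.1]
 [318.6 265.5]]
216 195 196 198 197 196 197 196 196 196 195 186 178 148 132 130 142 172 183 187 192 193 194 192 193 193 189 153 137 133 135 133 134 135 133 134 134 136 133 133 133
218 198 199 197 197 197 197 196 195 196 194 189 182 180 174 152 142 144 144 171 183 183 184 184 184 183 180 166 144 137 138 136 137 136 136 136 138 136 136 135 135
220 200 201 201 200 199 199 195 162 144 142 136 131 143 170 175 169 152 144 144 142 145 144 143 142 141 141 141 140 136 135 134 130 121 118 120 119 121 130 135 136
222 202 204 204 203 201 204 191 143 108  99  95  94  94 121 173 190 187 181 164 160 153 145 141 145 143 141 158 163 140 134 118  91  90  93  97  94  95 120 132 134
224 197 198 198 199 198 201 195 167 112  98  98  97  92  94 148 191 199 199 197 200 193 188 184 184 182 183 186 175 141 127  89  81  87  94  96  97 126 160 136 134
226 194 193 195 195 195 195 192 163 106  96  96  94  92  92 137 184 195 193 191 192 192 192 190 193 190 190 187 171 139 116  84  84  86  84  84  92 148 171 134 130
228 189 189 190 190 189 190 189 160 107  99  96  93  90  95 125 176 189 187 183 177 174 173 178 179 183 185 187 182 144 116  90  85  81  83  84  94 150 168 135 134
230 188 188 188 188 189 186 185 153 105  96  95  94  93  95 107 152 151 135 122 113 103 102 112 114 127 133 154 171 147  97  86  85  82  85  86  91 153 172 135 134
232 193 193 191 191 188 190 183 146 102  96  99  95  96  92  92  92  86  81  81  79  75  79  76  76  76  76  86  99 106  84  85  85  84  85  85  94 154 167 135 131
```

Call:
{"name": "step_arm", "arguments": {
  "series": [
    [0.15, -0.02, 0, 0, 0, 0],
    [0.35, -0.05, 0, 0, 0, 0],
    [0.55, -0.09, 0, 0, 0, 0],
    [0.7, -0.122, 0, 0, 0, 0],
    [0.725, -0.122, 0.1, 0, 0, 0],
    [0.725, -0.122, 0.2, 0, 0, 0],
    [0.725, -0.122, 0.2, 0, 0, 0],
    [0.725, -0.122, 0.2, 0, 0, 0]
  ]
}}

```text
clock: 17.75
position: [537.5, 228.5, 270.0]
ee_rot: [3.141, 0.067, -0.001]
ft_force: [0.1, 0.2, -3.0]
opening: 34.6
```

Run:
```python
from h import *
import pickle
w=snap('wrist');pickle.dump(w,open('wc.pkl','wb'))
P,h,m,f=avg(6);print(P.round(2),h.round(2),(m[:,2]*1e3).round(1),f.round(2),get_state()['opening'])
g=cv2.cvtColor(w['color'],cv2.COLOR_RGB2GRAY).astype(int)
hs=cv2.cvtColor(w['color'],cv2.COLOR_RGB2HSV).astype(int)
for z,x in((143,5.5),(143,0),(147,0),(147,-31),(88,9),(78,9),(70,9),(60,0)): print(z,x,proj(w,[P+m@np.array([x,0,z])]).round(1))
for v in (216,220,224,228): print(v,' '.join(f'{k:3d}' for k in g[v,280:364:2]))
for v in range(236,268,6): print(v,' '.join(f'{k:3d}' for k in g[v,262:384:3]))
red=((hs[...,0]<8)|(hs[...,0]>172))&(hs[...,1]>150)&(hs[...,2]>50)
for v in range(270,350,12):
    x=np.where(red[v,200:440])[0]+200
    if len(x):k=np.argmax(np.diff(x));print('red',v,x[0],x[k],x[k+1],x[-1])
```

```text
[538.3  228.75 270.95] 2.43 [ 1.2e+00  5.0e-01 -1.0e+03] [-0.3   0.   -2.43] 34.630689104672655
143 5.5 [[318.3 221. ]]
143 0 [[318.3 227.7]]
147 0 [[318.3 226.5]]
147 -31 [[318.3 262.8]]
88 9 [[318.3 236.2]]
78 9 [[318.3 240.9]]
70 9 [[318.3 244.9]]
60 0 [[318.4 265.9]]
216  98  98  99 115 115  92  85  87 117 135 126 128 124 116 100  84  71  63  62  56  56  52  55  53  53  59  77  99 121 114 134 153 156 152 131 103  88  87  93 112 118  84
220 103 113 118 115  96  91 117 132 118 109  95  85  70  63  67  66  77  91 107 116 124 123 122 115 111 112 101  89  67  59  56  64  93 112 121 148 151 107  90  97 120 122
224 116 122 118  99 131 185 197 157  95  86  85  82  78  80 137 177 135 119 114 108 105 107 106 111 110 114 132 184 202 174  90  70  79  83  81  94 157 191 191 134  92 105
228 123 121 113 150 193 193 158 146  95  87  81  83  81  79  91  97  94  92  92  92  91  91  91  96  95  95  94  99 110 102  78  77  77  78  79  85 146 182 193 212 157 105
236 180 147 127 128 117 122 125 183 172  92 109  97  89  86  85  82  70  73  75  72  72  70  72  73  69  78  76  78  79  80  90  80 102 204 
[... 389 characters left out ...]
15 154 129 116 104 115 110  88  88  86  85  86  83  80  79  77  76  73  77  79  77  78  75  98 185 187 156 105 119 130  99  93  99  89  87  89
260 191 192 191 195 168 117 117 126 115 103  89  80  81  80  81  83  83  85  81  80  88  99  89  79  77  73  74  73  71 129 178 143  80 115 113  88  91  88  94  93  95
266 200 198 197 195 194 188 127 117 107  71  73  72  73  71  74  72  76  79  81  80  80  87  92  75  70  71  71  71  69  69  69  78 108 113 108  94 108 121 132 134 133Traceback (most recent call last):
  File "<stdin>", line 13, in <module>
    return _wrapfunc(a, 'argmax', axis=axis, out=out, **kwds)
    return bound(*args, **kwds)
ValueError: attempt to get argmax of an empty sequence
```

Call:
{"name": "step_arm", "arguments": {
  "series": [
    [0.003, 0.016, 0, 0.02, 0, 0],
    [0.003, 0.016, 0, 0.02, 0, 0],
    [0.003, 0.016, 0, 0.02, 0, 0]
  ]
}}

```text
clock: 18.48
position: [538.8, 226.1, 270.1]
ee_rot: [-3.125, -0.066, 0.001]
ft_force: [0.6, 0.1, -2.6]
opening: 34.8
```

```bash
cat > tips.py <<'E'
from h import *
# tip and box-joint sides by strongest grey edges, cast to world
w=snap('wrist');P,h,m,f=avg(6)
print(P.round(2),h.round(2),(m[:,2]*1e3).round(1),f.round(2),round(get_state()['opening'],2),get_state()['clock'])
g=cv2.GaussianBlur(cv2.cvtColor(w['color'],cv2.COLOR_RGB2GRAY),(3,3),0).astype(float)
def edges(v,lo,hi,fall):
    r=g[v-1:v+2].mean(0);d=np.diff(r);d=-d if fall else d
    k=lo+np.argmax(d[lo:hi]);s=d[k-2:k+3].clip(0);return (s*np.arange(k-2,k+3)).sum()/s.sum()+.5
for v in(223,224,225,226):
    e=[edges(v,286,302,1),edges(v,302,316,0),edges(v,332,345,1),edges(v,345,360,0)]
    print(v,np.round(e,1),'mid',round(np.mean(e),2))
    M=np.mean(e)
T=P+m@np.array([2,0,143]);c,d=ray(w,M,225)
q=c+d*(T[2]-c[2])/d[2];print('tips world',q.round(2),'axis',T.round(2))
E
python3 tips.py
```

```text
[538.74 226.29 270.13] 2.43 [-7.000e-01  1.570e+01 -9.999e+02] [-0.23  0.17 -2.6 ] 34.83 18.825
223 [295.2 309.4 337.9 352.3] mid 323.69
224 [294.9 308.6 338.2 351.8] mid 323.38
225 [294.7 308.4 338.4 351.7] mid 323.3
226 [294.7 307.9 338.6 351.6] mid 323.2
tips world [541.92 224.86 127.14] axis [540.64 228.62 127.14]
```

Call:
{"name": "step_arm", "arguments": {
  "series": [
    [0, 0, 0.02, 0, 0, 0],
    [0, 0, 0.04, 0, 0, 0],
    [0, 0, 0.06, 0, 0, 0],
    [0, 0, 0.067, 0, 0, 0],
    [0, 0, 0.067, 0, 0, 0],
    [0, 0, 0.067, 0, 0, 0]
  ]
}}

```text
clock: 19.58
position: [538.8, 226.4, 260.2]
ee_rot: [-3.125, -0.066, 0.0]
ft_force: [-0.6, -0.1, -2.5]
opening: 34.4
```

Call:
{"name": "step_arm", "arguments": {
  "series": [
    [0, 0, 0.01, 0, 0, 0],
    [0, 0, 0.02, 0, 0, 0],
    [0, 0, 0.027, 0, 0, 0],
    [0, 0, 0.027, 0, 0, 0],
    [0, 0, 0.027, 0, 0, 0]
  ]
}}

```text
clock: 20.2
position: [538.8, 226.5, 256.1]
ee_rot: [-3.125, -0.066, 0.0]
ft_force: [0.1, -0.3, -2.0]
opening: 34.6
```

Call:
{"name": "step_arm", "arguments": {
  "series": [
    [0, 0, 0.01, 0, 0, 0],
    [0, 0, 0.02, 0, 0, 0],
    [0, 0, 0.02, 0, 0, 0],
    [0, 0, 0.02, 0, 0, 0]
  ]
}}

```text
clock: 20.7
position: [538.7, 226.5, 253.0]
ee_rot: [-3.125, -0.066, 0.001]
ft_force: [-0.2, -0.7, -2.3]
opening: 34.8
```

```bash
python3 tips.py
```

```text
[538.76 226.53 253.12] 2.43 [-6.000e-01  1.570e+01 -9.999e+02] [ 0.08 -0.38 -2.64] 34.52 21.05
223 [295.6   nan   nan 351.4] mid nan
224 [295.6 310.7 333.3 351.4] mid 322.73
225 [295.4 311.  333.6 351.5] mid 322.87
226 [295.1 310.6 334.4 351.6] mid 322.94
tips world [541.88 225.53 110.14] axis [540.68 228.87 110.14]tips.py:8: RuntimeWarning: invalid value encountered in scalar divide
  k=lo+np.argmax(d[lo:hi]);s=d[k-2:k+3].clip(0);return (s*np.arange(k-2,k+3)).sum()/s.sum()+.5
```

Call:
{"name": "step_arm", "arguments": {
  "series": [
    [0, 0.002, 0.007, 0, 0, 0],
    [0, 0.003, 0.013, 0, 0, 0],
    [0, 0.003, 0.013, 0, 0, 0],
    [0, 0.003, 0.013, 0, 0, 0]
  ]
}}

```text
clock: 21.55
position: [538.7, 226.1, 251.1]
ee_rot: [-3.125, -0.066, 0.001]
ft_force: [-0.2, -0.1, -2.6]
opening: 34.6
```

Call:
{"name": "step_arm", "arguments": {
  "series": [
    [0, 0, 0.007, 0, 0, 0],
    [0, 0, 0.013, 0, 0, 0],
    [0, 0, 0.013, 0, 0, 0],
    [0, 0, 0.013, 0, 0, 0]
  ]
}}

```text
clock: 22.05
position: [538.8, 226.1, 249.1]
ee_rot: [-3.125, -0.066, 0.001]
ft_force: [0.5, -0.3, -3.1]
opening: 34.9
```

Call:
{"name": "step_arm", "arguments": {
  "series": [
    [0, 0, 0.007, 0, 0, 0],
    [0, 0, 0.007, 0, 0, 0],
    [0, 0, 0.007, 0, 0, 0]
  ]
}}

```text
clock: 22.42
position: [538.8, 226.2, 248.3]
ee_rot: [-3.125, -0.066, 0.0]
ft_force: [0.9, -0.1, -1.7]
opening: 34.6
```

```bash
python3 tips.py
```

```text
[538.83 226.17 248.23] 2.43 [-4.000e-01  1.580e+01 -9.999e+02] [-0.13 -0.22 -1.71] 34.67 22.775
223 [296.  306.3 340.6 351.3] mid 323.56
224 [295.8 307.5 340.4 351.3] mid 323.76
225 [295.6 317.2 332.6 351.3] mid 324.21
226 [295.4 312.4 333.2 351.4] mid 323.07
tips world [542.02 225.09 105.25] axis [540.76 228.51 105.25]
```

Call:
{"name": "step_arm", "arguments": {
  "series": [
    [0, 0, 0.007, 0, 0, 0],
    [0, 0, 0.007, 0, 0, 0],
    [0, 0, 0.007, 0, 0, 0],
    [0, 0, 0.007, 0, 0, 0]
  ]
}}

```text
clock: 23.28
position: [538.9, 226.2, 247.4]
ee_rot: [-3.125, -0.066, -0.0]
ft_force: [0.3, -0.7, 1.3]
opening: 34.6
```

Call:
{"name": "step_arm", "arguments": {
  "series": [
    [0, 0, 0.007, 0, 0, 0],
    [0, 0, 0.007, 0, 0, 0],
    [0, 0, 0.007, 0, 0, 0],
    [0, 0, 0.007, 0, 0, 0]
  ]
}}

```text
clock: 23.78
position: [538.9, 226.2, 246.2]
ee_rot: [-3.125, -0.066, -0.0]
ft_force: [1.0, -0.6, 3.6]
opening: 34.7
```

```bash
python3 tips.py | head -1
```

```text
[538.84 226.21 246.13] 2.43 [-4.000e-01  1.580e+01 -9.999e+02] [ 0.38 -0.62  2.74] 34.49 24.125tips.py:8: RuntimeWarning: invalid value encountered in scalar divide
  k=lo+np.argmax(d[lo:hi]);s=d[k-2:k+3].clip(0);return (s*np.arange(k-2,k+3)).sum()/s.sum()+.5
```

Call:
{"name": "step_arm", "arguments": {
  "series": [
    [0, 0, 0.006, 0, 0, 0],
    [0, 0, 0.011, 0, 0, 0],
    [0, 0, 0.011, 0, 0, 0],
    [0, 0, 0.011, 0, 0, 0]
  ]
}}

```text
clock: 24.62
position: [539.0, 226.3, 244.9]
ee_rot: [-3.125, -0.066, -0.001]
ft_force: [-0.5, -1.5, 4.9]
opening: 34.1
```

```bash
python3 tips.py 2>&1| head -1
```

```text
tips.py:8: RuntimeWarning: invalid value encountered in scalar divide
```

```bash
cat > st.py <<'E'
from h import *
P,h,m,f=avg(8);print(P.round(2),h.round(2),f.round(2),round(get_state()['opening'],2),round(get_state()['clock'],2))
E
python3 st.py
```

```text
[539.05 226.25 244.87] 2.43 [-0.2  -0.98  5.01] 34.49 25.38
```

Call:
{"name": "step_arm", "arguments": {
  "series": [
    [0, 0, 0.003, 0, 0, 0],
    [0, 0, 0.003, 0, 0, 0],
    [0, 0, 0.003, 0, 0, 0]
  ]
}}

```text
clock: 25.75
position: [539.2, 226.2, 244.6]
ee_rot: [-3.125, -0.066, -0.001]
ft_force: [-0.0, -0.5, 6.1]
opening: 34.5
```

Call:
{"name": "step_arm", "arguments": {
  "series": [
    [0, 0, 0.003, 0, 0, 0],
    [0, 0, 0.005, 0, 0, 0],
    [0, 0, 0.005, 0, 0, 0],
    [0, 0, 0.005, 0, 0, 0]
  ],
  "claw": 0.46
}}

```text
clock: 26.25
position: [539.2, 226.7, 243.9]
ee_rot: [-3.124, -0.066, -0.002]
ft_force: [0.8, -0.9, 5.9]
opening: 39.2
```

```bash
python3 st.py
```

```text
[539.14 226.71 243.94] 2.42 [-0.11 -0.15  5.99] 39.51 26.65
```

Call:
{"name": "step_arm", "arguments": {
  "series": [
    [0, 0, 0.003, 0, 0, 0],
    [0, 0, 0.005, 0, 0, 0],
    [0, 0, 0.005, 0, 0, 0],
    [0, 0, 0.005, 0, 0, 0]
  ],
  "claw": 0.52
}}

```text
clock: 27.15
position: [539.2, 226.5, 243.1]
ee_rot: [-3.125, -0.066, -0.002]
ft_force: [0.4, -0.7, 5.1]
opening: 44.5
```

```bash
python3 st.py
```

```text
[539.19 226.52 243.15] 2.43 [ 0.43 -0.4   5.71] 44.8 27.55
```

Call:
{"name": "step_arm", "arguments": {
  "series": [
    [0, 0, 0.004, 0, 0, 0],
    [0, 0, 0.008, 0, 0, 0],
    [0, 0, 0.008, 0, 0, 0],
    [0, 0, 0.008, 0, 0, 0]
  ],
  "claw": 0.6
}}

```text
clock: 28.05
position: [539.2, 226.2, 241.7]
ee_rot: [-3.125, -0.066, -0.001]
ft_force: [0.1, -1.3, 5.8]
opening: 51.4
```

Call:
{"name": "step_arm", "arguments": {
  "series": [
    [0, 0, 0.005, 0, 0, 0],
    [0, 0, 0.01, 0, 0, 0],
    [0, 0, 0.01, 0, 0, 0],
    [0, 0, 0.01, 0, 0, 0]
  ],
  "claw": 0.67
}}

```text
clock: 28.55
position: [539.1, 226.2, 240.1]
ee_rot: [-3.125, -0.066, -0.001]
ft_force: [0.2, -1.1, 5.0]
opening: 57.4
```

```bash
python3 st.py
```

```text
[539.12 226.22 240.13] 2.43 [ 0.87 -1.48  5.35] 57.05 28.95
```

Call:
{"name": "step_arm", "arguments": {
  "series": [
    [0, 0, 0.004, 0, 0, 0],
    [0, 0, 0.008, 0, 0, 0],
    [0, 0, 0.008, 0, 0, 0],
    [0, 0, 0.008, 0, 0, 0],
    [0, 0, 0.008, 0, 0, 0]
  ],
  "claw": 0.74
}}

```text
clock: 29.58
position: [538.8, 226.5, 238.6]
ee_rot: [-3.125, -0.066, 0.0]
ft_force: [-0.2, -0.3, 5.1]
opening: 63.3
```

```bash
python3 st.py; python3 tips.py 2>/dev/null
```

```text
[538.79 226.41 238.6 ] 2.43 [0.27 0.34 4.93] 62.77 29.98
[538.77 226.37 238.56] 2.43 [-6.000e-01  1.590e+01 -9.999e+02] [0.08 0.36 5.04] 63.1 30.325
223 [288.1 316.5 345.7 358.6] mid 327.23
224 [287.8   nan 345.9 359.5] mid nan
225 [302.8   nan 332.5 360.1] mid nan
226 [302.6 309.5 332.8 344.2] mid 322.27
tips world [541.92 225.95  95.58] axis [540.69 228.72  95.58]
```

Call:
{"name": "step_arm", "arguments": {
  "series": [
    [0, 0, -0.01, 0, 0, 0],
    [0, 0, -0.02, 0, 0, 0],
    [0, 0, -0.025, 0, 0, 0],
    [0, 0, -0.025, 0, 0, 0]
  ]
}}

```text
clock: 30.82
position: [538.3, 225.9, 241.4]
ee_rot: [-3.126, -0.066, 0.003]
ft_force: [-0.1, 0.1, -2.3]
opening: 63.0
```

```bash
python3 st.py
```

```text
[538.59 226.15 242.  ] 2.43 [-0.18 -0.1  -2.77] 63.42 31.23
```

Call:
{"name": "step_arm", "arguments": {
  "series": [
    [0, 0, -0.01, 0, 0, 0],
    [0, 0, -0.02, 0, 0, 0],
    [0, 0, -0.03, 0, 0, 0],
    [0, 0, -0.04, 0, 0, 0],
    [0, 0, -0.04, 0, 0, 0]
  ]
}}

```text
clock: 31.85
position: [538.9, 226.2, 248.5]
ee_rot: [-3.125, -0.066, -0.0]
ft_force: [-0.4, 0.8, -2.4]
opening: 63.6
```

```bash
python3 st.py
```

```text
[538.72 226.15 248.21] 2.43 [ 0.01 -0.15 -1.97] 63.35 32.25
```

Call:
{"name": "step_arm", "arguments": {
  "series": [
    [0, 0, -0.1, 0, 0, 0],
    [0, 0, -0.22, 0, 0, 0],
    [0, 0, -0.34, 0, 0, 0],
    [0, 0, -0.34, -0.02, 0, 0],
    [0, 0, -0.34, -0.02, 0, 0]
  ]
}}

```text
clock: 32.88
position: [538.7, 225.6, 299.4]
ee_rot: [3.141, 0.067, 0.0]
ft_force: [0.3, -0.2, -3.8]
opening: 63.5
```

Call:
{"name": "step_arm", "arguments": {
  "series": [
    [-0.15, 0.02, 0, 0, 0, 0],
    [-0.35, 0.05, 0, 0, 0, 0],
    [-0.55, 0.09, 0, 0, 0, 0],
    [-0.7, 0.11, 0, 0, 0, 0],
    [-0.725, 0.11, 0, 0, 0, 0],
    [-0.725, 0.11, 0, 0, 0, 0]
  ]
}}

```text
clock: 33.62
position: [431.0, 204.4, 298.9]
ee_rot: [3.141, 0.067, 0.0]
ft_force: [-0.1, 0.5, -2.5]
opening: 63.3
```

Run:
```python
from h import *
import pickle
w=snap('wrist');pickle.dump(w,open('wd.pkl','wb'));B=pickle.load(open('wb.pkl','rb'));print(cur())
c=np.array([508.1,223.3,95.5])
def prof(s,z,r,th):
    g=cv2.cvtColor(s['color'],cv2.COLOR_RGB2GRAY)
    q=proj(s,[[c[0]+r*np.cos(t),c[1]+r*np.sin(t),z] for t in np.radians(th)]);return [int(g[int(round(v)),int(round(u))]) for u,v in q]
th=np.arange(2.4,362,15)
print('th-2.4',(th-2.4).astype(int))
for r in(26,28,29.5,32,35): print('r',r,'\n B',prof(B,94,r,th),'\n D',prof(w,95,r,th))
for n,y in(('lug+',9),('lug-',-9)):
    a=np.radians(2.4);q=c+[33*np.cos(a)-y*np.sin(a),33*np.sin(a)+y*np.cos(a),0]
    u,v=proj(w,[q])[0];g=cv2.cvtColor(w['color'],cv2.COLOR_RGB2GRAY);u,v=int(u),int(v);print(n,u,v);print(g[v-6:v+7,u-7:u+8])
s=snap('side');pickle.dump(s,open('sd.pkl','wb'))
```

```text
(array([431.34, 204.4 , 299.06]), np.float64(2.43), array([ 3.e-01, -0.e+00, -1.e+03]), 33.675, array([ 0.44,  0.3 , -1.72]), 63.62)
th-2.4 [  0  14  30  44  59  74  89 104 119 134 149 164 179 194 209 224 239 254
 269 284 299 314 329 344]
r 26 
 B [137, 142, 143, 141, 130, 146, 120, 131, 139, 124, 154, 127, 134, 135, 154, 137, 139, 138, 145, 144, 142, 135, 131, 136] 
 D [143, 145, 132, 91, 85, 81, 73, 90, 103, 91, 102, 105, 114, 110, 115, 84, 90, 91, 96, 97, 86, 84, 95, 149]
r 28 
 B [152, 152, 155, 151, 152, 150, 129, 171, 146, 140, 146, 150, 149, 147, 144, 146, 148, 154, 154, 153, 156, 158, 159, 155] 
 D [147, 119, 92, 77, 73, 73, 76, 114, 111, 78, 77, 81, 83, 79, 81, 77, 80, 75, 74, 75, 76, 76, 80, 115]
r 29.5 
 B [84, 109, 78, 119, 121, 115, 108, 128, 106, 102, 116, 114, 124, 111, 113, 101, 115, 126, 92, 79, 119, 123, 109, 133] 
 D [76, 63, 72, 69, 74, 74, 84, 113, 106, 78, 78, 77, 81, 76, 76, 76, 76, 73, 71, 72, 70, 75, 79, 64]
r 32 
 B [27, 34, 36, 28, 33, 44, 50, 58, 50, 52, 50, 49, 50, 45, 45, 44, 38, 34, 32, 30, 30, 28, 31, 26] 
 D [29, 38, 69, 49, 39, 54, 73, 66, 57, 60, 57
[... 1272 characters left out ...]
7  76]
 [143 130 108  86  69  66  63  65  67  74  81  93  97  95  91]
 [131 108  86  72  66  68  71  71  68  69  85 102 118 123 116]
 [110  88  76  74  84  93 100  95  85  75  81 102 125 140 137]
 [ 89  74  67  78 100 115 126 120 107  84  77  94 122 143 150]
 [ 69  63  63  70  90 110 120 120 112  87  73  88 115 143 151]
 [ 59  65  58  54  62  74  88  97  95  84  71  83 112 139 151]
 [ 52  61  55  48  40  45  51  63  74  73  72  77  97 126 141]
 [ 47  62  59  47  38  33  41  55  62  70  69  74  83 108 124]
 [ 46  56  60  57  49  44  47  57  68  71  71  67  69  82  94]
 [ 64  63  64  63  58  59  60  62  71  74  72  69  67  67  66]
 [103  94  83  73  67  66  64  69  70  72  71  72  70  68  62]]
```

The ring sits round the spindle with the gap at 0° and the lug holes about 18.6 mm apart, so it is closed in the groove. I now return the pliers.

Call:
{"name": "step_arm", "arguments": {
  "series": [
    [0.1, 0.2, 0, 0, 0, 0],
    [0.15, 0.5, 0, 0, 0, 0],
    [0.15, 0.75, 0, 0, 0, 0],
    [0.15, 0.9, 0, 0, 0, 0],
    [0.15, 0.9, 0, 0, 0, 0],
    [0.15, 0.9, 0, 0, 0, 0]
  ]
}}

```text
clock: 34.48
position: [459.4, 70.7, 299.1]
ee_rot: [-3.14, -0.066, 0.0]
ft_force: [-0.8, 2.0, -1.5]
opening: 63.5
```

Call:
{"name": "step_arm", "arguments": {
  "series": [
    [0.1, 0.2, 0, 0, 0, 0.1],
    [0.15, 0.5, 0, 0, 0, 0.2],
    [0.15, 0.75, 0, 0, 0, 0.3],
    [0.15, 0.9, 0, 0, 0, 0.4],
    [0.15, 0.9, 0, 0, 0, 0.5],
    [0.15, 0.9, 0, 0, 0, 0.6],
    [0.15, 0.9, 0, 0, 0, 0.64],
    [0.15, 0.9, 0, 0, 0, 0.64]
  ]
}}

```text
clock: 35.48
position: [487.5, -62.9, 299.2]
ee_rot: [-3.059, 0.714, 0.0]
ft_force: [-0.1, 0.4, -2.5]
opening: 63.2
```

```bash
python3 st.py
python3 - <<'E'
from h import *
p,a=cur()[:2];print(plan(p,a,[500,-204.4,260],-26.4))
E
```

```text
[487.29 -63.34 299.25] -26.32 [ 0.01  0.11 -2.56] 63.07 35.88
[0.493 0.803 0.262 0.    0.    0.001]
```

Call:
{"name": "step_arm", "arguments": {
  "series": [
    [0.1, 0.15, 0, 0, 0, 0],
    [0.25, 0.4, 0, 0, 0, 0],
    [0.4, 0.65, 0, 0, 0, 0],
    [0.493, 0.803, 0, 0, 0, 0.001],
    [0.493, 0.803, 0.1, 0, 0, 0.001],
    [0.493, 0.803, 0.2, 0, 0, 0.001],
    [0.493, 0.803, 0.262, 0, 0, 0.001],
    [0.493, 0.803, 0.262, 0, 0, 0.001],
    [0.493, 0.803, 0.262, 0, 0, 0.001]
  ]
}}

```text
clock: 37.0
position: [500.3, -203.9, 260.3]
ee_rot: [3.059, -0.716, 0.001]
ft_force: [0.0, -0.4, -1.8]
opening: 63.3
```

```bash
python3 st.py
python3 - <<'E'
from h import *
import pickle
w=snap('wrist');pickle.dump(w,open('we.pkl','wb'));save(w,'we.png')
P,h,m,f=avg(3)
g=cv2.cvtColor(w['color'],cv2.COLOR_RGB2GRAY).astype(int)
for z,x in((143,5.5),(143,0),(78,9)): print(z,x,proj(w,[P+m@np.array([x,0,z])]).round(1))
for v in range(208,228,2): print(v,' '.join(f'{k:3d}' for k in g[v,290:352:2]))
for v in range(236,262,6): print(v,' '.join(f'{k:3d}' for k in g[v,265:380:3]))
E
```

```text
[ 500.31 -204.33  260.54] -26.4 [-0.09  0.11 -2.48] 63.2 37.4
143 5.5 [[318.5 222. ]]
143 0 [[318.5 228.7]]
78 9 [[318.6 241.8]]
208  87  87  88  84  71  53  48  62  62  66  64  61  57  63  63  56  52  54  51  52  55  52  52  48  47  53  67  69  84  87  90
210  88  88  89  85  77  56  52  62  65  62  63  63  60  64  59  56  55  53  55  57  53  55  53  47  46  54  64  73  87  90  87
212  88  89  87  85  78  58  51  59  62  59  61  60  60  56  60  54  53  53  54  54  52  56  54  44  48  57  63  71  86  89  89
214  91  88  88  88  80  58  49  53  53  51  50  50  51  50  47  48  45  43  47  48  48  47  49  48  51  58  62  74  88  89  90
216  91  94  91  88  80  62  49  49  49  46  51  47  50  50  45  47  46  44  42  49  48  49  47  45  53  61  63  71  86  91  90
218  90  89  92  87  80  61  50  50  47  53  51  45  48  47  48  50  49  48  48  49  49  47  46  49  56  59  67  78  89  90  89
220  91  90  91  88  80  62  51  51  51  50  50  47  53  47  51  48  49  45  50  48  49  48  46  52  54  64  67  74  90  92  93
222  89  87  87  86  77  60  55  51  51  50  47  47  49  49  48  48  50  51
[... 408 characters left out ...]
  79  72  69  72  90  90  90  93  93  92  95  94  93 109 203
242  93  94  93  92  90  90  90  87  87  85  85  83  82  79  71  74  76  77  75  72  73  73  69  76  77  81  83  86  86  87  95  93  95  97  97  94 100 116 206
248  75  74  73  76  75  76  93 120 126 126 122 122 119 119 116  80  81  84  86  83  83  82 117 122 125 126 128 126 127 123 102  92  95  95  97  96  98 121 194
254  67  65  68  67  70  67  95 126 127 116  89  87  91  91 102  89  85  86  89  87  86  85  95  87  88  86  91 128 136 129 107  96  96  98  98 101 100 130 190
260  65  64  64  66  65  64  86  99  80  83  87  88  93  94  93  90  91  86  89  89  95  92  90  87  89  89  92  87  92 115 105 103 101 102 105 103 104 143 193
```

Call:
{"name": "step_arm", "arguments": {
  "series": [
    [0, 0, 0.1, 0, 0, 0],
    [0, 0, 0.2, 0, 0, 0],
    [0, 0, 0.27, 0, 0, 0],
    [0, 0, 0.3, 0, 0, 0],
    [0, 0, 0.3, 0, 0, 0]
  ]
}}

```text
clock: 38.22
position: [499.7, -204.2, 214.3]
ee_rot: [-3.058, 0.718, 0.002]
ft_force: [-0.0, -0.3, -2.1]
opening: 63.4
```

Call:
{"name": "step_arm", "arguments": {
  "series": [
    [0, 0, 0.05, 0, 0, 0],
    [0, 0, 0.12, 0, 0, 0],
    [0, 0, 0.2, 0, 0, 0],
    [0, 0, 0.27, 0, 0, 0],
    [0, 0, 0.32, 0, 0, 0],
    [0, 0, 0.34, 0, 0, 0],
    [0, 0, 0.34, 0, 0, 0]
  ]
}}

```text
clock: 39.1
position: [499.9, -204.3, 163.8]
ee_rot: [-3.058, 0.718, 0.0]
ft_force: [0.4, 0.6, -2.3]
opening: 63.1
```

```bash
python3 st.py
```

```text
[ 500.26 -204.48  164.36] -26.42 [ 0.07 -0.32 -2.32] 63.32 39.5
```

Call:
{"name": "step_arm", "arguments": {
  "series": [
    [0, 0, 0.015, 0, 0, 0],
    [0, 0, 0.03, 0, 0, 0],
    [0, 0, 0.03, 0, 0, 0],
    [0, 0, 0.03, 0, 0, 0]
  ]
}}

```text
clock: 40.0
position: [500.1, -204.4, 159.6]
ee_rot: [3.058, -0.718, 0.0]
ft_force: [-0.0, 0.5, -0.2]
opening: 63.4
```

Call:
{"name": "step_arm", "arguments": {
  "series": [
    [0, 0, 0.007, 0, 0, 0],
    [0, 0, 0.007, 0, 0, 0],
    [0, 0, 0.007, 0, 0, 0]
  ]
}}

```text
clock: 40.38
position: [500.6, -204.6, 159.3]
ee_rot: [3.058, -0.718, 0.002]
ft_force: [-0.9, 1.4, 6.7]
opening: 63.4
```

```bash
python3 st.py
```

```text
[ 500.62 -204.57  159.35] -26.42 [-0.47  0.78  5.66] 63.29 40.77
```

Call:
{"name": "step_arm", "arguments": {
  "series": [
    [0, 0, -0.006, 0, 0, 0],
    [0, 0, -0.006, 0, 0, 0],
    [0, 0, -0.006, 0, 0, 0]
  ]
}}

```text
clock: 41.15
position: [500.1, -204.4, 159.4]
ee_rot: [-3.058, 0.718, -0.001]
ft_force: [0.2, 0.7, 2.9]
opening: 63.3
```

Call:
{"name": "step_arm", "arguments": {
  "series": [
    [0, 0, 0, 0, 0, 0],
    [0, 0, 0, 0, 0, 0],
    [0, 0, 0, 0, 0, 0],
    [0, 0, 0, 0, 0, 0],
    [0, 0, 0, 0, 0, 0],
    [0, 0, 0, 0, 0, 0],
    [0, 0, 0, 0, 0, 0]
  ],
  "claw": 1
}}

```text
clock: 42.02
position: [500.0, -204.4, 159.3]
ee_rot: [3.058, -0.718, 0.0]
ft_force: [0.1, -0.4, -0.2]
opening: 85.2
```

Call:
{"name": "step_arm", "arguments": {
  "series": [
    [0, 0, -0.1, 0, 0, 0],
    [0, 0, -0.25, 0, 0, 0],
    [0, 0, -0.5, 0, 0, 0],
    [0, 0, -0.8, 0, 0, 0],
    [0, 0, -0.98, 0, 0, 0],
    [0, 0, -0.98, 0, 0, 0],
    [0, 0, -0.98, 0, 0, 0]
  ]
}}

```text
clock: 42.9
position: [499.6, -204.2, 305.9]
ee_rot: [-3.058, 0.718, 0.001]
ft_force: [0.5, -0.4, -0.3]
opening: 85.5
```

Call:
{"name": "step_arm", "arguments": {
  "series": [
    [-0.2, -0.2, 0, 0, 0, 0],
    [-0.2, -0.5, 0, 0, 0, 0],
    [-0.2, -0.7, 0, 0, 0, 0],
    [-0.2, -0.7, 0, 0, 0, 0],
    [-0.2, -0.7, 0, 0, 0, 0]
  ]
}}

```text
clock: 43.52
position: [519.0, -97.2, 304.9]
ee_rot: [3.058, -0.717, -0.004]
ft_force: [0.1, 0.7, 0.2]
opening: 85.3
```

```bash
python3 st.py
python3 - <<'E'
from h import *
import pickle
d=pickle.load(open('s0.pkl','rb'));w=snap('wrist');W2=pickle.load(open('w2.pkl','rb'))
save(w,'wf.png')
def red(s,box):
    x0,y0,x1,y1=box;h=cv2.cvtColor(s['color'],cv2.COLOR_RGB2HSV)
    m=((h[...,0]<6)|(h[...,0]>174))&(h[...,1]>180)&(h[...,2]>70)
    k=np.zeros(m.shape,np.uint8);k[y0:y1,x0:x1]=m[y0:y1,x0:x1]
    n,l,st,c=cv2.connectedComponentsWithStats(k);return [(int(st[i][4]),c[i].round(1).tolist()) for i in range(1,n) if st[i][4]>12]
for n,b in(('side',(355,175,415,240)),('top',(370,240,425,305))):
    s=snap(n);save(s,n+'f.png');print(n,'before',red(d[n],b),'now',red(s,b))
    g0,g1=[cv2.GaussianBlur(x['color'],(5,5),0).astype(int) for x in(d[n],s)]
    m=(abs(g0-g1).max(2)>60).astype(np.uint8);k,l,st,c=cv2.connectedComponentsWithStats(m);print([st[i].tolist() for i in range(1,k) if st[i][4]>25])
print('wrist',red(W2,(0,0,640,300)),red(w,(0,0,640,300)))
E
```

```text
Traceback (most recent call last):
  File "st.py", line 2, in <module>
    P,h,m,f=avg(8);print(P.round(2),h.round(2),f.round(2),round(get_state()['opening'],2),round(get_state()['clock'],2))
            ~~~^^^
  File "h.py", line 29, in avg
    snapshot('wrist');S=get_state();P.append(S['position']);V.append(S['ee_rot']);F.append(S['ft_force'])
    ~~~~~~~~^^^^^^^^^
ValueError: 200 camera calls are used up
Traceback (most recent call last):
  File "h.py", line 5, in snap
    s=snapshot(n); return s
ValueError: 200 camera calls are used up
```

Run:
```python
from h import *
import pickle
w=pickle.load(open('wd.pkl','rb'));a,b=onz(w,289.2,88.8,95.5),onz(w,310.4,88.3,95.5)
print(a.round(1),b.round(1),np.linalg.norm(a-b).round(2),np.hypot(*(((a+b)/2)[:2]-[508.1,223.3])).round(2))
print(cur());print(job_done())
```

```text
[540.5 234.8  95.5] [541.7 216.3  95.5] 18.56 33.11
(array([519.66, -97.59, 306.35]), np.float64(-26.48), array([ 1.e-01, -1.e-01, -1.e+03]), 43.875, array([-0.48, -0.09, -0.41]), 85.15)
the job is handed in; nothing more can be done
None
```

The ring is fitted in the spindle's groove and the pliers are back in their block. I handed the job in at about 43.9 s; the result was not reported back to me.

**What I did:** I took the red pliers from the block and pinned the ring by its lug holes. I spread it with the handles at 34.5 mm (about 0.29 rad, inferred from the handle opening). I lowered it over the spindle without side contact and pressed the bearing with about 8 to 8.6 N, roughly 3.3 mm. I then let the ring close in steps, withdrew the pins and put the pliers back.

**Checks that passed:**
- **Ring closed:** after I withdrew the pins, the wrist image showed the ring all the way round the spindle. Its lug holes were 18.6 mm apart (18 at rest), and their midpoint was 33.1 mm from the spindle's axis (33 at rest).
- **Pins free:** they came out with nothing more than the pliers' own weight on the wrist.
- **Pliers seated:** they touched down at the expected height, within about 1.5 mm, and the fingers opened and rose away at near-zero force.

**Checks not made, or slightly off:**
- **No final images:** I had used up the 200 camera calls, mostly on averaging pose readings. The standing pliers and the undisturbed bystanders are therefore judged from forces and positions only.
- **Ring height:** I did not measure it separately in the groove. I infer it from the ring being closed and from the press force.
- **Lug spacing:** it reads 0.6 mm over the rest value, which I put down to pixel error.
- **Plier tips:** squeezed in the gripper, they sat 3 to 4 mm off its axis. I corrected for this before lowering the ring.

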